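# Hang a timber-rack bracket and lock it

## Robot

A 6-joint arm with a two-finger parallel gripper is mounted at the origin on the work surface. World frame = base frame: x ahead of the robot, y to its left, z up, the work surface at z = 0. Lengths are in m, angles in degrees, forces in N, time in s.
With the tool pointing down it reaches from about 0.4 to 0.825 m from the base axis. Payload 7 kg.
Tool frame: the origin (TCP) lies midway between the tips of the shut fingers; the grasp point (between the pads) lies 19 mm behind it (ctrl.grasp_offset is the distance from the TCP to the grasp point, in m); z points along the fingers, x is the direction in which the jaws open and shut, and the axes are right-handed (so a half turn about z gives the same grasp; the last joint's range is limited). The gripper opens to 88 mm and grips with 3 to 60 N. Pads are 19 mm wide; open, the fingers measure 130 mm over their backs; the gripper's body (78 mm by 193 mm) begins 47 mm behind the grasp point.
Start: joints at [-46.805, 20.546, 0.682, 0, -70.136, -16.507], TCP at [0.303, -0.603, 0.227] pointing down, gripper open.
Joint ranges: [-176.03, 176.03], [-82.01, 121.73], [-58.28, 71.71], [-173.87, 95.51], [-174.79, -0.11], [-173.66, 173.66]. Speed limits (degrees/s): [136.94, 136.94, 172.46, 180, 180, 180].

## Interface

Orientations are given as [roll, pitch, yaw] about the fixed x, y, z axes, in that order (R = Rz(yaw) Ry(pitch) Rx(roll)).
In Python, from plant import sensors, snapshot, order, ctrl gives the robot as it stands.
- The arm moves only by the tool send_rows, never from a script. Its argument "commands" is a list of rows, each a list of 3 entries, a list of its own where there are three numbers: the closure, from 0 (fully open) to 1 (shut), then the shift along the world's x, y, z in units of 0.25 m (1.0 is 0.25 m), then the turn, a rotation vector about the world's x, y, z in units of 360 degrees (1.0 is 360 degrees). In form: [[hand, [x, y, z], [ax, ay, az]], ...]. A call has 1 to 12 rows; each row shifts and turns the pose as measured when the row begins; what a row does not reach is not made up. A row lasts 1/10 s, in which the tool goes at most 50 mm and 8.59 degrees, less where a joint would pass 70% of its speed; a pose out of reach is approached as far as the arm can. A call with a number of a shift or a turn outside -1 to 1 is refused whole. A call with a gripper value outside its range is refused whole. The fingers move at their own pace and stop on an object; the grip force is fixed at half the most. Time passes only in rows, so rows that do not move let the fingers close. It gives the time, the measured TCP pose, the force and the opening at its end, in the units of the state.
- sensors.get_obs(): the state, without advancing time (a new reading comes with each control period).
- snapshot(name): name is "scene" or "top" or "wrist"; returns a dict with "color" (384x512x3 uint8, blue, green, red), "z_map" (384x512 float32, m along the optical axis (not along the pixel's ray), 0 where there is no reading), "mtx" (3x3 intrinsics, pixels), "xyz" and "attitude" of the camera in the world. Camera axes: x right, y down, z forward; pixel columns grow to the right and rows downward; lengths in m; the calibration is good to about 2 mm. A picture is of the moment at which its call begins.
- order.close_job(): hands the job in, once; it reports no verdict.
The state is a dict: "clock": time; "joint_pos": joint angles; "qvel": joint speeds; "tau": joint torques, N m; "tool_pos": TCP position; "orientation": TCP orientation; "force": force on the tool from outside, world axes, zero at the start; "moment": the same for the moment, N m; "opening": finger opening in m.
Only numpy, scipy, OpenCV 4.12 (cv2) and the standard library are available. Lean on these libraries where they do the work, as an engineer would, in place of code of your own. Each camera call takes 0.05 s, during which the arm holds its last target.

## Task

Take the orange bracket from its wooden cradle, hook its two claws into the two slots of the bench rack's post, and then press it gently down until it is fully home and the yellow spring catch has snapped out and locked it. About 10 to 15 N of push is enough; do not push with more than 25 N, and only feel for the slots lightly, so that the claws do not scar the strip. Leave the pot, jar and brush where they are, and let go of the bracket at the end.

Things in the scene. Friction and masses are not known exactly. Their poses are not given: they have to be found in the camera images.
- bracket: Loose bracket, 0.28 to 0.44 kg. Origin: foot of the plate's rear face, middle; z up, claws point along +x, arm along -x. In mm: dark plate x -8..0, 28 wide, z 0..120, with a window y -8..8, z 6..20 for the catch. Orange arm x -155..-8, 20 wide (y), z 90..120; black end stop x -170..-155 up to z 132. Starts upright in the cradle.
- claws (a point): On the bracket: tip of its lower claw, at bracket x 14, z 40. Both steel claws are 8 wide, pointed like a wedge from x 10 to the tip: necks x 0..14, z 40..48 and z 95..103, each with a tooth x 6..14 hanging 16 below its neck, so a claw is 24 high at the tip. It passes the slot, then drops behind the 4 mm strip.
- grip (a point): On the bracket: place to grip, middle of the orange arm at bracket x -75, z 105, near the centre of mass. Grip across the 20 mm width (bracket y) from above; between the cradle's cheeks the space below the arm is free.
- press (a point): On the bracket: place to press with shut fingers once it is hooked and let go: top of the arm, bracket x -30, z 120. Further out it jams more. The post stands 19 to 31 mm above it when home.
- rack: Fixed rack: dark hollow post 54 wide, top at 245, on a plywood foot (x -50..150, y -85..85, 18 high); its front is a 4 mm aluminium strip with two slots, one above the other. Origin: on the bench under the middle of the strip's front face (plane x = 0); z up, the face looks along -x. The bracket goes in along +x, its axes parallel to the rack's.
- slots (a point): On the rack: centre of the lower slot AS DRAWN, at rack 0, 0, z 153.25. Slots: 13 wide, 26.5 high, z 140..166.5 and 195..221.5 as drawn. The strip with slots and catch is really up to 6 mm higher or lower, differently each time, and no reading shows it: rest the claw tips lightly on the face (bracket x -14) and slide down until they drop in.
- home (a point): On the rack: where the bracket's origin is when home, AS DRAWN (rack z 100; truly 94..106, with the strip). The claws enter with the bracket 16 to 18.5 mm above home, until its plate is flat on the face (bracket x = 0); then it goes down until the necks rest on the slots' lower edges.
- catch (a joint): Yellow spring catch, 8 wide, 4 mm proud of the strip, drawn at rack z 107..117, sloped on top. Value in m: 0 = out, grows as it is pushed in. From 16 mm above home the plate's foot rides on the slope and pushes it in 4 mm against a spring (1 N plus 0.5 N per mm; needs some 5 to 12 N down beyond the bracket's weight); in the last mm it snaps into the window, back to 0.
- cradle: Fixed wooden cradle. Origin on the bench under its middle, axes as the bracket's at the start, which sits 75 (+-2) mm along +x and 10 mm up. Base x -75..55, y -40..40, 12 high; two cheeks x -50..-36 and 36..50, y -30..30, carry the arm at z 100, with ears beside it (|y| 12..30) up to z 107; open between the cheeks.
- pot: Bystander: open steel pot, 100 wide, 75 high, origin under its middle.
- jar: Bystander: closed amber jar, 60 wide, 85 high, origin under its middle.
- brush: Bystander: paint brush lying on the bench, origin under its middle.
Not all that is in view belongs to the job. There is more than one size of the bracket; the job needs the middle-sized. Of the things that look like the cradle, take the one that is farthest from the robot's base at the start.

How it is judged:
By the outcome, as a careful person would: the job done as asked, in the order asked, and still so for the second after the job is handed in, with the robot touching nothing.
It also fails if it takes over 70 s, if anything falls off the work surface, if the arm or the gripper's body presses on something with over 40 N, if the wrist force passes 120 N, or if a joint passes its speed limit or range.

## Working session

There is one attempt and no reset: what is moved stays moved. The work goes in short steps, Python scripts to look and compute and a tool call to move; the robot and the scene stay as the last step left them, time stands still between calls to the robot, and variables do not carry over. Pictures are saved under pics/ and viewed, and the job is handed in when it is done.

Besides the shell and the picture viewer there is one more tool, called after ">>>" as name(argument=value, ...), one argument or row to a line, values as JSON. send_rows: Moves the arm, as the interface text tells. Its arguments: {"type":"object","properties":{"commands":{"type":"array","items":{"type":"array"}}},"required":["commands"]}

```bash
ls; mkdir -p pics
python3 - <<'E'
from plant import sensors, snapshot, order, ctrl
import cv2,pickle
print(sensors.get_obs()); print(ctrl.grasp_offset)
for n in ["scene","top","wrist"]:
    s=snapshot(n); cv2.imwrite(f"pics/{n}0.png",s["color"]); pickle.dump(s,open(f"{n}0.pkl","wb")); print(n,s["mtx"].tolist(),s["xyz"],s["attitude"])
E
```

```text
pics
{'clock': 0.0, 'joint_pos': array([-4.68048005e+01,  2.05925634e+01,  6.34049140e-01, -1.89538864e-02,
       -7.01341059e+01, -1.65061806e+01]), 'qvel': array([-0.06066143,  0.0328301 ,  0.00906032, -0.05757722, -0.00126182,
        0.02015511]), 'tau': array([-1.86363519e-03, -5.82711160e+01,  2.93043995e+01,  6.99663609e+00,
        7.02067206e-03, -1.62235733e-04]), 'tool_pos': array([ 0.30292819, -0.60267833,  0.22561569]), 'orientation': array([-1.79990766e+02, -9.38658580e-02,  1.16682556e+02]), 'force': array([ 0.03239578, -1.19726053,  0.14014288]), 'moment': array([0.00880954, 0.00763223, 0.02904083]), 'opening': 0.08787783415157197}
0.0188
scene [[426.2829901808446, 0.0, 256.92189287617924], [0.0, 426.2829901808446, 199.20661957848552], [0.0, 0.0, 1.0]] [ 1.06751686 -0.35139828  0.91596008] [-141.17061042    0.64760387   62.53424724]
top [[366.9412767541479, 0.0, 260.33418725329], [0.0, 366.9412767541479, 197.5800061835546], [0.0, 0.0, 1.0]] [ 0.38509735 -0.05059235  0.99822085] [-173.53633814   -0.87723382  -88.65742658]
wrist [[276.1385568702894, 0.0, 254.34601653089683], [0.0, 276.1385568702894, 190.35194004544206], [0.0, 0.0, 1.0]] [ 0.23035307 -0.63965271  0.38421944] [ 1.62379678e+02 -3.03483997e-02  1.16747666e+02]
```

View pics/scene0.png

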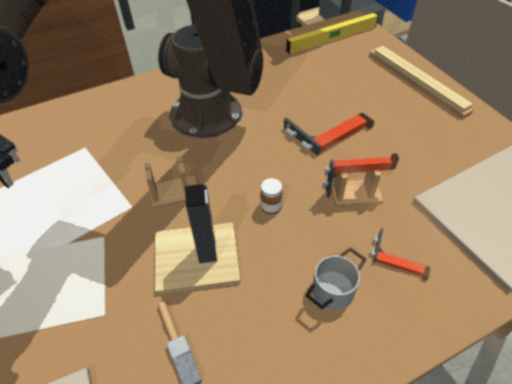

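View pics/top0.png

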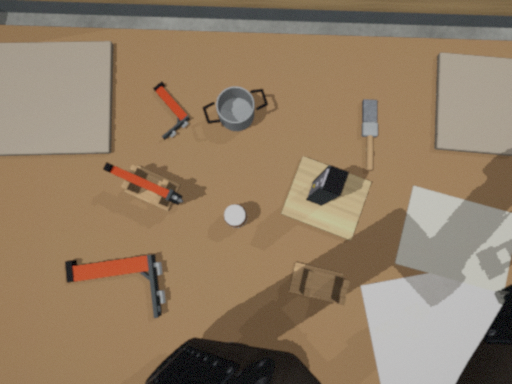

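View pics/wrist0.png

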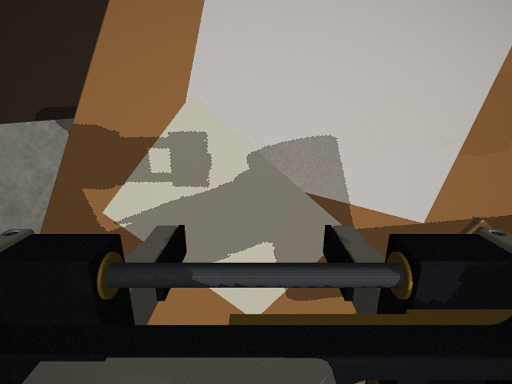

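```bash
cat > h.py <<'E'
import numpy as np,cv2,pickle
from scipy.spatial.transform import Rotation as R
def load(n): return pickle.load(open(n+".pkl","rb"))
def cloud(s):
    Z=s["z_map"];h,w=Z.shape;u,v=np.meshgrid(np.arange(w),np.arange(h));K=s["mtx"]
    P=np.stack([(u-K[0,2])/K[0,0]*Z,(v-K[1,2])/K[1,1]*Z,Z],-1)
    return P@R.from_euler('xyz',s["attitude"],degrees=True).as_matrix().T+s["xyz"]
def ray(s,u,v,z):
    K=s["mtx"];d=R.from_euler('xyz',s["attitude"],degrees=True).as_matrix()@np.array([(u-K[0,2])/K[0,0],(v-K[1,2])/K[1,1],1]);o=np.array(s["xyz"])
    return o+d*(z-o[2])/d[2]
def proj(s,p):
    c=R.from_euler('xyz',s["attitude"],degrees=True).as_matrix().T@(np.array(p)-s["xyz"]);q=s["mtx"]@c;return q[:2]/q[2]
E
python3 - <<'E'
from h import *
t=load("top0");s=load("scene0")
a=cv2.resize(t["color"][140:250,90:220],None,fx=6,fy=6,interpolation=2)[:, :]
b=cv2.resize(t["color"][150:250,270:380],None,fx=6,fy=6,interpolation=2)
cv2.imwrite("pics/a.png",a[:600]);cv2.imwrite("pics/b.png",b)
cv2.imwrite("pics/c.png",cv2.resize(s["color"][170:300,140:250],None,fx=4.5,fy=4.5,interpolation=2))
cv2.imwrite("pics/d.png",cv2.resize(s["color"][140:215,310:410],None,fx=7,fy=7,interpolation=2))
P=cloud(t);C=t["color"].astype(int)
m=(C[...,2]>150)&(C[...,1]<80)&(C[...,0]<70)
n,l,st,ce=cv2.connectedComponentsWithStats(m.astype(np.uint8))
for i in range(1,n):
    if st[i,4]>50:
        p=P[l==i]; c=p[:,:2].mean(0); r=cv2.minAreaRect(p[:,:2].astype(np.float32)*1000); print(st[i],p.mean(0).round(4),np.percentile(p[:,2],[5,50,95]).round(4),r)
# rack top
m=(P[...,2]>.2)&(P[...,2]<.28);m[:140]=0;m[250:]=0
p=P[m];print(len(p),p.mean(0),cv2.minAreaRect(p[:,:2].astype(np.float32)*1000))
for z0,z1 in[(.235,.255)]:
    mm=m&(P[...,2]>z0)&(P[...,2]<z1);p=P[mm];print(len(p),p.mean(0),cv2.minAreaRect(p[:,:2].astype(np.float32)*1000))
m=(P[...,2]>.01)&(P[...,2]<.026);m[:145]=0;m[245:]=0;m[:,:275]=0;m[:,380:]=0
p=P[m];r=cv2.minAreaRect(p[:,:2].astype(np.float32)*1000);print(len(p),r,cv2.boxPoints(r),np.median(p[:,2]))
E
```

```text
[156  87  30  33 291] [0.7506 0.1879 0.0273] [0.0134 0.0173 0.0208] ((597.3016967773438, 79.7458724975586), (497.0418395996094, 32.0072021484375), 35.243194580078125)
[111 167  39  21 199] [0.5247 0.2471 0.1341] [0.1279 0.1302 0.1327] ((469.2437744140625, 119.71835327148438), (379.43402099609375, 19.370849609375), 66.62964630126953)
667 [ 0.50970309 -0.21179703  0.2404131 ] ((512.2272338867188, -213.85397338867188), (45.111934661865234, 55.04661560058594), 70.43356323242188)
530 [ 0.5107464  -0.21485471  0.24515104] ((512.3310546875, -213.68211364746094), (45.32054901123047, 54.72270965576172), 69.75872802734375)
3748 ((546.6967163085938, -256.64996337890625), (200.1660919189453, 264.0209045410156), 70.44139862060547) [[ 388.79843 -306.76495]
 [ 637.5852  -395.15143]
 [ 704.595   -206.53497]
 [ 455.80823 -118.1485 ]] 0.018571111383413164
```

View pics/a.png

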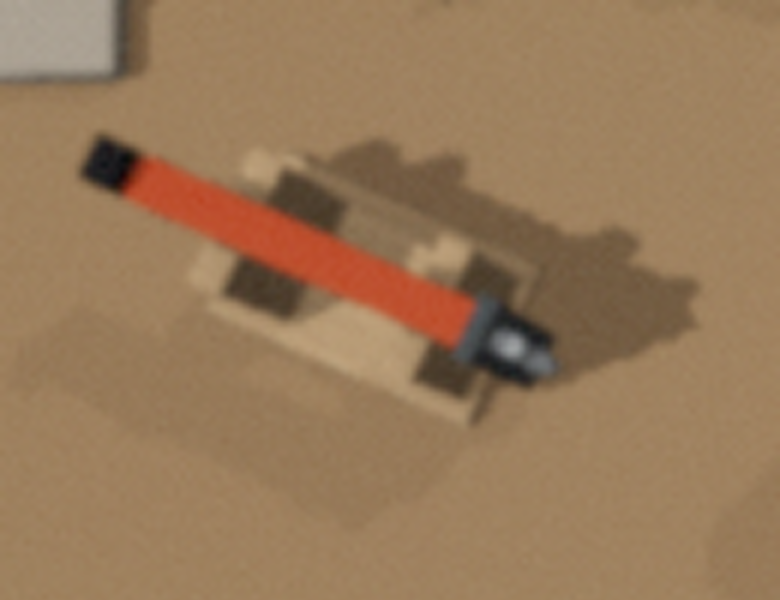

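View pics/b.png

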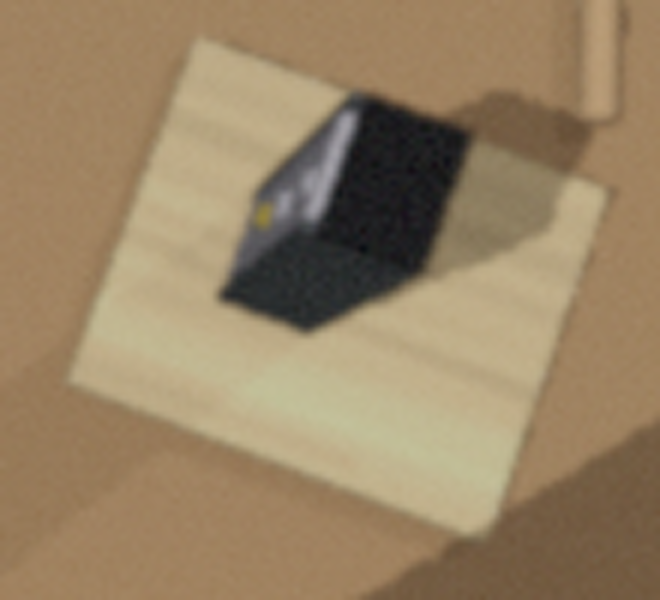

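View pics/c.png

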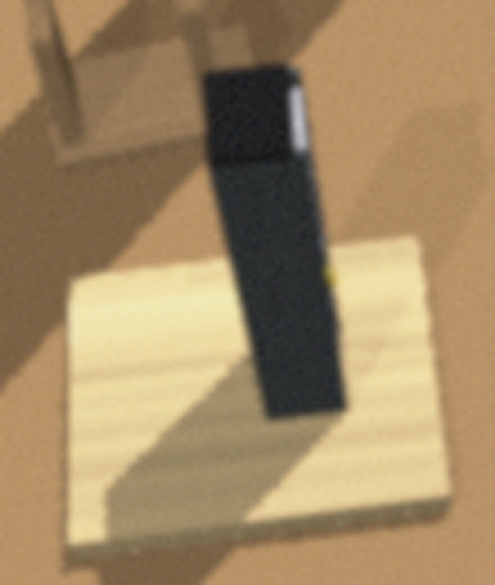

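View pics/d.png

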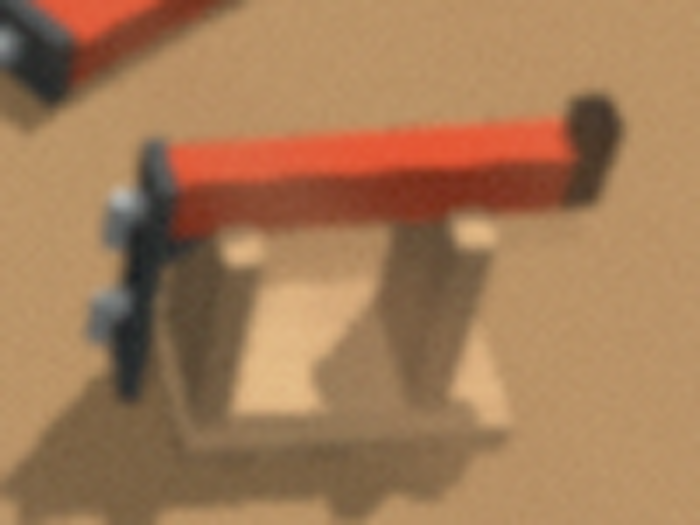

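Run:
```python
from h import *
t=load("top0");s=load("scene0")
C=t["color"].astype(int)
hsv=cv2.cvtColor(t["color"],cv2.COLOR_BGR2HSV)
# foot corners by hand and refine w/ lines
cs=[(303.3,156.3),(372.2,181.3),(350,240),(281.3,213.3)]
Q=np.array([ray(t,u,v,.018) for u,v in cs])[:,:2];print(Q.round(4))
for i in range(4):
    d=Q[(i+1)%4]-Q[i];print(np.linalg.norm(d).round(4),np.degrees(np.arctan2(d[1],d[0])).round(2))
print("c",Q.mean(0))
# post top corners (crop): strip front line, 
cs=[(270+352/6-.5,150+97/6-.5),(270+472/6-.5,150+133/6-.5),(270+418/6-.5,150+275/6-.5),(270+300/6-.5,150+235/6-.5)]
Q=np.array([ray(t,u,v,.245) for u,v in cs])[:,:2];print(Q.round(4))
for i in range(4):
    d=Q[(i+1)%4]-Q[i];print(np.linalg.norm(d).round(4),np.degrees(np.arctan2(d[1],d[0])).round(2))
# orange arm top at z .13
m=((C[...,2]>150)&(C[...,1]<95)&(C[...,0]<80)).astype(np.uint8);m[:160]=0;m[205:]=0;m[:,:100]=0;m[:,180:]=0
c=max(cv2.findContours(m,0,1)[0],key=len)[:,0]
W=np.array([ray(t,u,v,.13)[:2] for u,v in c]).astype(np.float32)*1000
r=cv2.minAreaRect(W);print(r,cv2.boxPoints(r),m.sum())
ys,xs=np.nonzero(m);W=np.array([ray(t,u,v,.13)[:2] for u,v in zip(xs,ys)]);print(W.mean(0));w,V=np.linalg.eigh(np.cov(W.T));d=V[:,1];print(np.degrees(np.arctan2(d[1],d[0])),np.sqrt(w*12))
# scene view
C=s["color"].astype(int);
m=((C[...,2]>190)&(C[...,1]<110)&(C[...,0]<90)).astype(np.uint8);m[:150]=0;m[180:]=0;m[:,:325]=0;m[:,410:]=0
P=cloud(s);p=P[(m>0)];p=p[(p[:,2]>.126)&(p[:,2]<.134)];print(len(p),p.mean(0));w,V=np.linalg.eigh(np.cov(p[:,:2].T));d=V[:,1];print(np.degrees(np.arctan2(d[1],d[0])),np.sqrt(w*12))
# cloud checks scene post top
m=(P[...,2]>.24)&(P[...,2]<.25);m[:,:180]=0;m[:,220:]=0;m[:180]=0
p=P[m][:,:2].astype(np.float32)*1000;print(len(p),cv2.minAreaRect(p))
```

```text
[[ 0.6128 -0.1775]
 [ 0.5486 -0.3656]
 [ 0.3888 -0.3045]
 [ 0.4555 -0.1201]]
0.1987 -108.83
0.1711 159.06
0.1961 70.1
0.1674 -20.06
c [ 0.50142399 -0.24194102]
[[ 0.5415 -0.2005]
 [ 0.5298 -0.2424]
 [ 0.4795 -0.2235]
 [ 0.4924 -0.1825]]
0.0435 -105.51
0.0538 159.4
0.043 72.5
0.0522 -20.07
((515.9474487304688, 227.35015869140625), (144.47027587890625, 20.30156898498535), 67.25875091552734) [[478.66183 164.65457]
 [497.38513 156.80658]
 [553.23303 290.04575]
 [534.50977 297.89374]] 477
[0.51572778 0.22662054]
67.49087078827382 [0.01905069 0.14281075]
259 [0.51686591 0.22725032 0.12799434]
67.65305411994191 [0.01795952 0.14182444]
406 ((511.8022766113281, -216.08477783203125), (39.90239715576172, 57.05997848510742), 71.01931762695312)
```

>>> send_rows(
  commands=[
    [0,[0,0,0.2],[0,0,0]],
    [0,[0,0,0.2],[0,0,0]],
    [0,[0.05,0.18,0],[0,0,0.0225]],
    [0,[0.05,0.18,0],[0,0,0.0225]],
    [0,[0.05,0.18,0],[0,0,0.0225]],
    [0,[0.05,0.18,0],[0,0,0.0225]],
    [0,[0.05,0.18,0],[0,0,0.0225]],
    [0,[0.05,0.18,0],[0,0,0]],
    [0,[0.05,0.18,0],[0,0,0]],
    [0,[0.05,0.18,0],[0,0,0]],
    [0,[0.05,0.18,0],[0,0,0]],
    [0,[0.05,0.18,0],[0,0,0]],
  ],
)

```text
clock: 1.35
tool_pos: [0.4259, -0.1399, 0.324]
orientation: [-179.9, -0.4, 158.4]
force: [1.7, -0.1, 0.1]
opening: 0.0878
```

>>> send_rows(
  commands=[
    [0,[0.044,0.18,0],[0,0,-0.002]],
    [0,[0.044,0.18,0],[0,0,0]],
    [0,[0.044,0.18,0],[0,0,0]],
    [0,[0.044,0.18,0],[0,0,0]],
    [0,[0.044,0.18,0],[0,0,0]],
    [0,[0.044,0.18,0],[0,0,0]],
    [0,[0.044,0.18,-0.1],[0,0,0]],
    [0,[0.04,0.14,-0.1],[0,0,0]],
    [0,[0,0,-0.1],[0,0,0]],
    [0,[0,0,0],[0,0,0]],
  ],
)

```text
clock: 2.35
tool_pos: [0.5113, 0.2279, 0.2487]
orientation: [179.9, -0.3, 158.1]
force: [-0.6, 0.5, 0.5]
opening: 0.0877
```

Run:
```python
from plant import sensors, snapshot
from h import *
o=sensors.get_obs();print(o["clock"],o["tool_pos"],o["orientation"],o["force"])
w=snapshot("wrist");pickle.dump(w,open("wrist1.pkl","wb"));print(w["xyz"],w["attitude"])
cv2.imwrite("pics/w1.png",w["color"])
P=cloud(w);C=w["color"].astype(int)
m=((C[...,2]>100)&(C[...,1]<C[...,2]*.45)&(C[...,0]<C[...,2]*.4)&(P[...,2]>.122)&(P[...,2]<.138))
n,l,st,ce=cv2.connectedComponentsWithStats(m.astype(np.uint8));i=1+st[1:,4].argmax();m=l==i;print(st[i])
p=P[m];W=p[:,:2];print(len(p),p.mean(0));r=cv2.minAreaRect(W.astype(np.float32)*1000);print(r)
W=np.array([ray(w,u,v,.13)[:2] for v,u in zip(*np.nonzero(m))]);print(W.mean(0));ww,V=np.linalg.eigh(np.cov(W.T));d=V[:,1];print(np.degrees(np.arctan2(d[1],d[0])),np.sqrt(ww*12))
```

```text
2.35 [0.51126761 0.22790315 0.24874033] [179.92166033  -0.2822873  158.07240316] [-0.61580618  0.52252039  0.54545035]
[0.48179069 0.15145928 0.40712491] [162.35403578  -0.17465937 158.13878553]
[ 241  116   21  134 2551]
2551 [0.51430502 0.22369666 0.13043557]
((516.4840698242188, 229.20655822753906), (145.5849609375, 20.043601989746094), 67.281005859375)
[0.51435823 0.22381727]
67.38194543026798 [0.01997902 0.14478093]
```

View pics/w1.png

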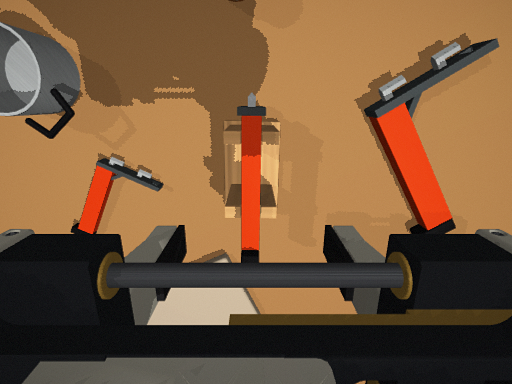

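>>> send_rows(
  commands=[
    [0,[0.011,-0.024,-0.15],[0,0,-0.002]],
    [0,[0,0,-0.18],[0,0,0]],
    [0,[0,0,-0.16],[0,0,0]],
    [0,[0,0,-0.1],[0,0,0]],
    [0,[0,0,0],[0,0,0]],
  ],
)

```text
clock: 2.9
tool_pos: [0.5201, 0.2213, 0.11]
orientation: [179.1, 0.4, 157.2]
force: [-1.0, -0.4, 0.7]
opening: 0.0877
```

```bash
cat >> h.py <<'E'
def go(pos,yaw,rp=(180,0)):
    from plant import sensors
    o=sensors.get_obs()
    A=R.from_euler('xyz',o["orientation"],degrees=True);B=R.from_euler('xyz',[rp[0],rp[1],yaw],degrees=True)
    rv=(B*A.inv()).as_rotvec(degrees=True)/360
    print("t",round(o["clock"],2),"pos",o["tool_pos"].round(4),"ori",o["orientation"].round(2),"F",o["force"].round(2),"M",o["moment"].round(2),"op",round(o["opening"],4))
    print("shift units",((np.array(pos)-o["tool_pos"])/.25).round(4),"turn",rv.round(5))
E
python3 -c "
from h import *;go([.514,.222,.096],157.4)"
```

```text
t 2.9 pos [0.5201 0.2213 0.11  ] ori [179.09   0.39 157.23] F [-1.04 -0.39  0.72] M [-0.07  0.18 -0.02] op 0.0877
shift units [-0.0243  0.0028 -0.0558] turn [-0.00193  0.00197  0.00048]
```

>>> send_rows(
  commands=[
    [0,[-0.024,0.003,-0.05],[-0.002,0.002,0]],
    [0,[0,0,-0.01],[0,0,0]],
    [0,[0,0,0],[0,0,0]],
  ],
)

```text
clock: 3.2
tool_pos: [0.5167, 0.223, 0.0995]
orientation: [179.8, 0.2, 157.2]
force: [-0.0, 0.3, -0.2]
opening: 0.0875
```

```bash
python3 -c "
from h import *;go([.514,.222,.096],157.4)"
```

```text
t 3.2 pos [0.5167 0.223  0.0995] ori [179.77   0.2  157.2 ] F [-0.01  0.35 -0.22] M [ 0.06  0.09 -0.03] op 0.0875
shift units [-0.0106 -0.0042 -0.0142] turn [-0.00036  0.00077  0.00055]
```

>>> send_rows(
  commands=[
    [0,[-0.013,-0.005,-0.015],[-0.0004,0.0008,0.0005]],
    [0,[0,0,0],[0,0,0]],
  ],
)

```text
clock: 3.4
tool_pos: [0.5141, 0.2226, 0.0977]
orientation: [179.9, 0.1, 157.4]
force: [0.2, 0.2, -1.3]
opening: 0.0874
```

```bash
python3 -c "
from h import *;go([.514,.222,.096],157.4)"
```

```text
t 3.4 pos [0.5141 0.2226 0.0977] ori [1.7986e+02 7.0000e-02 1.5742e+02] F [ 0.19  0.24 -1.33] M [0.03 0.09 0.03] op 0.0874
shift units [-0.0006 -0.0023 -0.0068] turn [-2.7e-04  3.3e-04 -5.0e-05]
```

Close.

>>> send_rows(
  commands=[
    [1,[0,0,-0.007],[0,0,0]],
    [1,[0,0,0],[0,0,0]],
    [1,[0,0,0],[0,0,0]],
    [1,[0,0,0],[0,0,0]],
    [1,[0,0,0],[0,0,0]],
    [1,[0,0,0],[0,0,0]],
    [1,[0,0,0],[0,0,0]],
    [1,[0,0,0],[0,0,0]],
  ],
)

```text
clock: 4.2
tool_pos: [0.5147, 0.223, 0.097]
orientation: [179.8, 0.1, 157.4]
force: [0.3, 0.1, 0.5]
opening: 0.0297
```

```bash
python3 -c "
from h import *;go([.514,.222,.096],157.4)"
```

```text
t 4.2 pos [0.5147 0.223  0.097 ] ori [1.7977e+02 1.3000e-01 1.5744e+02] F [0.28 0.12 0.45] M [ 0.09  0.08 -0.  ] op 0.0297
shift units [-0.0026 -0.004  -0.0039] turn [-0.00045  0.00058 -0.00011]
```

>>> send_rows(
  commands=[
    [1,[0,0,0],[0,0,0]],
    [1,[0,0,0],[0,0,0]],
    [1,[0,0,0],[0,0,0]],
  ],
)

```text
clock: 4.5
tool_pos: [0.5144, 0.2231, 0.0969]
orientation: [179.8, 0.1, 157.4]
force: [-0.2, 0.4, -0.3]
opening: 0.0193
```

```bash
python3 -c "
from h import *;go([.514,.222,.096],157.4)"
```

```text
t 4.5 pos [0.5144 0.2231 0.0969] ori [1.7978e+02 1.1000e-01 1.5743e+02] F [-0.17  0.41 -0.29] M [-0.04  0.03 -0.04] op 0.0193
shift units [-0.0016 -0.0042 -0.0037] turn [-4.5e-04  5.1e-04 -9.0e-05]
```

>>> send_rows(
  commands=[
    [1,[0,0,0.03],[0,0,0]],
    [1,[0,0,0.08],[0,0,0]],
    [1,[0,0,0.12],[0,0,0]],
    [1,[0,0,0.15],[0,0,0]],
    [1,[0,0,0.15],[0,0,0]],
    [1,[0,0,0.15],[0,0,0]],
    [1,[0,0,0.12],[0,0,0]],
    [1,[0,0,0.05],[0,0,0]],
    [1,[0,0,0],[0,0,0]],
  ],
)

```text
clock: 5.4
tool_pos: [0.5084, 0.2185, 0.3157]
orientation: [-179.7, -0.3, 157.3]
force: [0.6, -0.3, -4.4]
opening: 0.0201
```

Run:
```python
from h import *;go([.544,-.1,.30],160)
from plant import snapshot
for n in["wrist","scene"]:
    w=snapshot(n);pickle.dump(w,open(n+"2.pkl","wb"));cv2.imwrite(f"pics/{n}2.png",w["color"])
w=load("scene2");
```

```text
t 5.4 pos [0.5084 0.2185 0.3157] ori [-179.69   -0.3   157.31] F [ 0.58 -0.31 -4.44] M [ 0.07 -0.    0.01] op 0.0201
shift units [ 0.1422 -1.2739 -0.0627] turn [ 0.00051 -0.00109  0.00747]
```

View pics/wrist2.png

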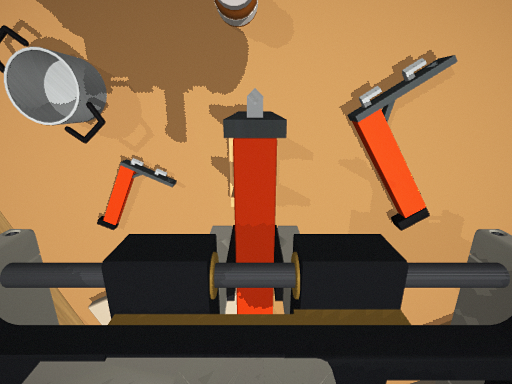

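View pics/scene2.png

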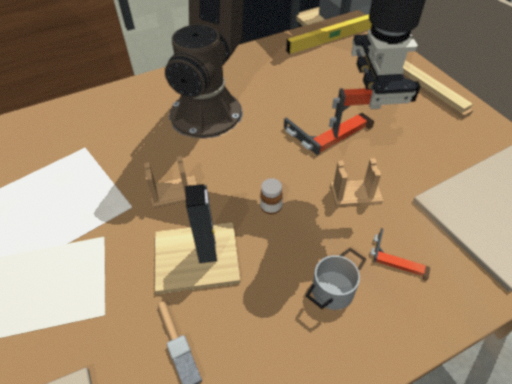

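>>> send_rows(
  commands=[
    [1,[0.02,-0.08,0],[0,0,0.0015]],
    [1,[0.03,-0.15,0],[0,0,0.0015]],
    [1,[0.03,-0.16,0],[0,0,0.0015]],
    [1,[0.03,-0.16,0],[0,0,0.0015]],
    [1,[0.03,-0.16,0],[0,0,0.0015]],
    [1,[0.03,-0.16,-0.03],[0,0,0]],
    [1,[0.03,-0.15,-0.03],[0,0,0]],
    [1,[0.02,-0.1,0],[0,0,0]],
    [1,[0,-0.02,0],[0,0,0]],
    [1,[0,0,0],[0,0,0]],
  ],
)

```text
clock: 6.5
tool_pos: [0.5545, -0.078, 0.2778]
orientation: [-178.6, -1.9, 160.2]
force: [-0.9, 0.4, -4.7]
opening: 0.0198
```

Run:
```python
from h import *;go([.564,-.0666,.30],160)
from plant import snapshot
for n in["wrist","top"]:
    w=snapshot(n);pickle.dump(w,open(n+"3.pkl","wb"));cv2.imwrite(f"pics/{n}3.png",w["color"])
    print(w["xyz"],w["attitude"])
go([.564,-.0666,.30],160)
```

```text
t 6.5 pos [ 0.5545 -0.078   0.2778] ori [-178.6    -1.92  160.19] F [-0.87  0.41 -4.68] M [ 0.16 -0.1  -0.03] op 0.0198
shift units [0.0378 0.0455 0.0887] turn [ 0.00185 -0.00634 -0.00058]
[ 0.53361522 -0.15316103  0.43816925] [163.83946275  -1.81295743 160.25248344]
[ 0.38509735 -0.05059235  0.99822085] [-173.53633814   -0.87723382  -88.65742658]
t 6.6 pos [ 0.5548 -0.0768  0.2784] ori [-178.62   -1.87  160.28] F [-1.2   0.68 -4.18] M [ 0.11 -0.17  0.  ] op 0.0197
shift units [0.0368 0.0409 0.0865] turn [ 0.00183 -0.00619 -0.00084]
```

View pics/wrist3.png

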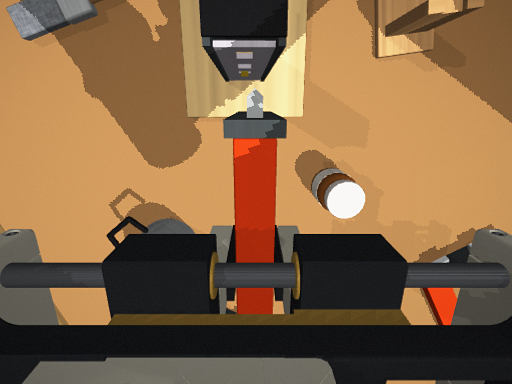

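View pics/top3.png

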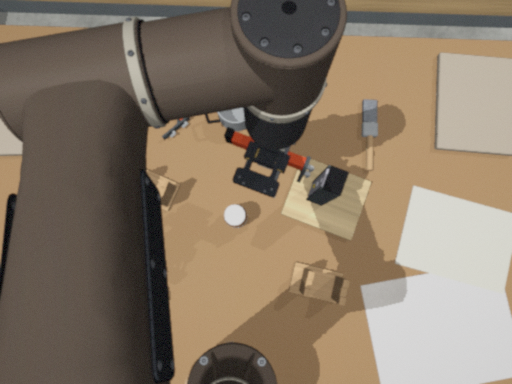

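>>> send_rows(
  commands=[
    [1,[0.025,0.03,0.02],[0.0018,-0.006,-0.0008]],
    [1,[0,0,0],[0,0,0]],
    [1,[0,0,0],[0,0,0]],
  ],
)

```text
clock: 6.9
tool_pos: [0.5616, -0.0658, 0.2839]
orientation: [179.9, 0.1, 160.2]
force: [0.4, 0.1, -4.9]
opening: 0.0201
```

Run:
```python
from h import *;go([.56,-.07,.28],160)
```

```text
t 6.9 pos [ 0.5616 -0.0658  0.2839] ori [1.7986e+02 1.2000e-01 1.6018e+02] F [ 0.35  0.07 -4.88] M [-0.    0.08 -0.01] op 0.0201
shift units [-0.0063 -0.0169 -0.0157] turn [-0.00025  0.00045 -0.00051]
```

Run:
```python
from h import *
from plant import snapshot
w=snapshot("wrist");pickle.dump(w,open("wrist4.pkl","wb"))
cv2.imwrite("pics/wrist4.png",cv2.resize(w["color"][0:150,170:340],None,fx=4,fy=4,interpolation=2))
go([.56,-.07,.28],160)
P=cloud(w)
# arm top
C=w["color"].astype(int)
m=((C[...,2]>100)&(C[...,1]<C[...,2]*.45)&(C[...,0]<C[...,2]*.4));m[225:]=0;m[:,:225]=0;m[:,290:]=0
p=P[m];print("arm",len(p),p.mean(0),np.percentile(p[:,2],[5,50,95]))
A=np.c_[p[:,:2],np.ones(len(p))];print("plane slope",np.linalg.lstsq(A,p[:,2],rcond=None)[0])
m=(P[...,2]>.24)&(P[...,2]<.25);m[100:]=0
p=P[m];print("post top",len(p),cv2.minAreaRect(p[:,:2].astype(np.float32)*1000),p[:,2].mean())
# foot
m=(P[...,2]>.014)&(P[...,2]<.022)
p=P[m];print("foot",len(p),cv2.minAreaRect(p[:,:2].astype(np.float32)*1000))
```

```text
t 6.95 pos [ 0.5618 -0.0658  0.2842] ori [1.7985e+02 1.5000e-01 1.6018e+02] F [ 0.24  0.54 -3.92] M [ 0.04  0.06 -0.  ] op 0.0197
shift units [-0.007  -0.0167 -0.0168] turn [-0.00025  0.00054 -0.00051]
arm 3632 [ 0.5460784  -0.11016686  0.31778896] [0.31634572 0.31738288 0.3184012 ]
plane slope [-0.03257852 -0.08698496  0.32599652]
post top 1196 ((518.7383422851562, -195.8616180419922), (11.188375473022461, 54.02458190917969), 70.27210998535156) 0.24461585623419677
foot 9194 ((532.428466796875, -23.1337890625), (504.6624755859375, 745.6137084960938), 64.86978149414062)
```

View pics/wrist4.png

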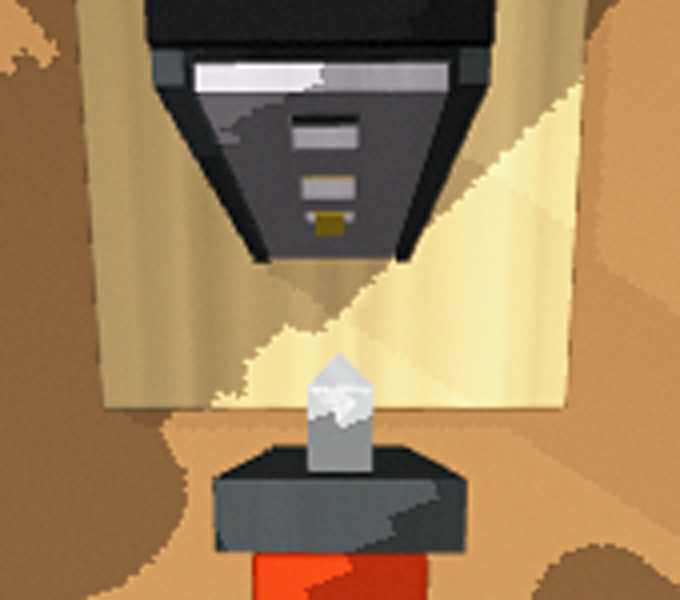

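Run:
```python
from h import *
w=load("wrist4")
O=np.array([.518,-.194]);a=np.radians(-110);ex=np.array([np.cos(a),np.sin(a)]);ey=np.array([-ex[1],ex[0]])
def rk(x,y,z,s=""):
    p=ray(w,x/4+170-.375,y/4-.375,z)[:2]-O;print(s,np.round([p@ex*1000,p@ey*1000],2))
rk(145,47,.245,"top front L");rk(495,47,.245,"top front R")
rk(195,62,.245,"strip top L?");rk(448,62,.245);
rk(292,130,.208,"uslot L");rk(358,130,.208,"uslot R")
rk(302,188,.153,"lslot L");rk(355,188,.153,"R")
rk(315,225,.112,"catch L");rk(345,225,.112,"R")
rk(213,478,.317,"plate top front L");rk(466,478,.317,"R")
rk(213,550,.317,"plate top back L");rk(466,550,.317,"R")
rk(308,390,.300,"claw L");rk(373,390,.300,"R");rk(340,352,.300,"tip upper")
rk(105,407,.018,"foot L");rk(568,407,.018,"foot R")
P=cloud(w);C=w["color"].astype(int)
m=((C[...,2]>100)&(C[...,1]<C[...,2]*.45)&(C[...,0]<C[...,2]*.4));m[225:]=0;m[:,:225]=0;m[:,290:]=0
p=P[m];q=np.c_[(p[:,:2]-O)@ex,(p[:,:2]-O)@ey,p[:,2]]
k=(q[:,2]>.312)&(q[:,2]<.322);q=q[k]
A=np.c_[q[:,:2],np.ones(len(q))];print(len(q),np.linalg.lstsq(A,q[:,2],rcond=None)[0],q.min(0),q.max(0))
c=np.polyfit(q[:,0],q[:,1],1);print("axis lateral",c,np.polyval(c,[-.07,-.16]),q[:,1].min(),q[:,1].max())
for x0,x1 in [(-.15,-.14),(-.12,-.11),(-.1,-.085)]:
    s=q[(q[:,0]>x0)&(q[:,0]<x1)];print(x0,np.percentile(s[:,1],[1,99]),s[:,2].mean()) if len(s) else 0
# plate dark
m=np.zeros(m.shape,bool);m[121:136,226:284]=1
s=P[m];print("plate top z",np.median(s[:,2]), np.sort(s[:,2])[::100])
# face points: plane fit for strip, upper/lower
m=np.zeros(m.shape,bool);m[24:28,222:278]=1;m[40:43,232:272]=1
s=P[m];q=np.c_[(s[:,:2]-O)@ex,(s[:,:2]-O)@ey,s[:,2]];print("face x",q[::12].round(4))
```

```text
top front L [ 0.37 28.6 ]
top front R [  0.54 -25.76]
strip top L? [-1.64 20.9 ]
 [ -1.51 -18.54]
uslot L [-3.07  7.43]
uslot R [-3.02 -4.99]
lslot L [-3.4   7.51]
R [-3.35 -4.98]
catch L [-5.36  5.46]
R [-5.33 -2.69]
plate top front L [-60.43  11.77]
R [-60.31 -16.05]
plate top back L [-68.27  12.  ]
R [-68.13 -16.36]
claw L [-50.94   1.8 ]
R [-50.9   -6.13]
tip upper [-46.57  -2.09]
foot L [-52.5   84.71]
foot R [-51.76 -84.54]
3620 [-0.0013526   0.00377021  0.31726544] [-0.11104757 -0.01217885  0.31502948] [-0.06846559  0.00765977  0.31945704]
axis lateral [ 0.00311702 -0.00201085] [-0.00222904 -0.00250958] -0.012178852683618409 0.00765976975679115
-0.12 [-0.01202163  0.00727424] 0.3172091151414987
-0.1 [-0.01193577  0.00739982] 0.3174028201127968
plate top z 0.3174128177100363 [0.3153279  0.31666103 0.31692191 0.31713035 0.31732408 0.31754255
 0.31776265 0.31798041 0.31829271]
face x [[-0.003   0.0204  0.2304]
 [-0.0027  0.0123  0.2291]
 [-0.003   0.0042  0.2302]
 [-0.0028 -0.004   0.2298]
 [-0.0027 -0.0121  0.2292]
 [-0.003   0.0179  0.2277]
 [-0.0028  0.0098  0.2268]
 [-0.0026  0.0015  0.2262]
 [-0.0025 -0.0068  0.2258]
 [-0.0023 -0.0151  0.2251]
 [-0.0028  0.0155  0.2241]
 [-0.0025  0.0072  0.223 ]
 [-0.0026 -0.0012  0.2236]
 [-0.0024 -0.0096  0.2231]
 [-0.0027  0.0214  0.2211]
 [-0.0032  0.0128  0.2235]
 [-0.0028  0.0044  0.2216]
 [-0.0026 -0.004   0.2211]
 [-0.0027 -0.0125  0.2214]
 [-0.0028  0.0144  0.1789]
 [-0.0028  0.0041  0.179 ]
 [-0.0027 -0.0061  0.1785]
 [-0.0031  0.018   0.1762]
 [-0.0028  0.0077  0.1748]
 [-0.0027 -0.0027  0.1748]
 [-0.0027 -0.0131  0.1746]
 [-0.0028  0.0114  0.1706]
 [-0.0029  0.0008  0.1713]
 [-0.0029 -0.0097  0.1715]]
```

Run:
```python
from h import *
w=load("wrist4")
O=np.array([.518,-.194]);a=np.radians(-109.8);ex=np.array([np.cos(a),np.sin(a)])
K=w["mtx"];M=R.from_euler('xyz',w["attitude"],degrees=True).as_matrix();o=np.array(w["xyz"])
G=cv2.cvtColor(w["color"],6);print(G[10:62,252])
def fz(r,c=252,fx=-.00275):
    d=M@np.array([(c-K[0,2])/K[0,0],(r-K[1,2])/K[1,1],1]);t=(fx-(o[:2]-O)@ex)/(d[:2]@ex);return (o+d*t)[2]
for n,y in [("us top",118),("us bot",148),("ls top",177),("ls bot",200),("catch top",212),("catch bot",235)]:
    print(n,y/4-.375,round(fz(y/4-.375),4), round(fz(y/4-.375,fx=-.00375),4))
```

```text
[ 13   8  21  19  14  53 166 156 155 157 157 156 128  60  67  69  69  66
  54  21  20  73 165 158 158 159 156  83  68  67  66  66  63  75 127 156
 158 157 157 130  63  64  74 117  84  81  82  85  81  68  69  67]
us top 29.125 0.2157 0.2201
us bot 36.625 0.1916 0.1966
ls top 43.875 0.1624 0.168
ls bot 49.625 0.1336 0.1397
catch top 52.625 0.1159 0.1224
catch bot 58.375 0.0752 0.0825
```

>>> send_rows(
  commands=[
    [1,[0.01,-0.01,-0.1],[-0.0002,0.0005,-0.0003]],
    [1,[0,-0.02,-0.1],[0,0,0]],
    [1,[-0.02,-0.05,-0.06],[0,0,0]],
    [1,[-0.01,-0.03,-0.01],[0,0,0]],
    [1,[0,0,0],[0,0,0]],
  ],
)

```text
clock: 7.45
tool_pos: [0.5576, -0.0917, 0.2174]
orientation: [179.9, 0.3, 160.3]
force: [0.1, 0.7, -2.7]
opening: 0.0198
```

Run:
```python
from h import *;go([.5536,-.0986,.217],160.1)
```

```text
t 7.45 pos [ 0.5576 -0.0917  0.2174] ori [179.85   0.26 160.33] F [ 0.14  0.68 -2.75] M [0.03 0.08 0.01] op 0.0198
shift units [-0.0161 -0.0275 -0.0016] turn [-0.00015  0.00082 -0.00063]
```

>>> send_rows(
  commands=[
    [1,[-0.012,-0.015,0],[-0.0002,0.0008,-0.0006]],
    [1,[0,0,0],[0,0,0]],
  ],
)

```text
clock: 7.65
tool_pos: [0.5554, -0.0954, 0.2192]
orientation: [180.0, 0.1, 160.1]
force: [0.5, -0.5, -3.0]
opening: 0.0198
```

Run:
```python
from h import *;go([.5536,-.0986,.217],160.1)
from plant import snapshot
w=snapshot("wrist");pickle.dump(w,open("wrist5.pkl","wb"))
cv2.imwrite("pics/wrist5.png",cv2.resize(w["color"][0:150,170:340],None,fx=4,fy=4,interpolation=2))
w=snapshot("scene");pickle.dump(w,open("scene5.pkl","wb"))
cv2.imwrite("pics/scene5.png",cv2.resize(w["color"][110:260,150:300],None,fx=4,fy=4,interpolation=2))
go([.5536,-.0986,.217],160.1)
```

```text
t 7.65 pos [ 0.5554 -0.0954  0.2192] ori [1.7998e+02 1.2000e-01 1.6011e+02] F [ 0.46 -0.48 -2.97] M [ 0.07 -0.01 -0.02] op 0.0198
shift units [-0.0073 -0.0128 -0.0089] turn [ 7.0e-05  3.4e-04 -2.0e-05]
t 7.75 pos [ 0.5558 -0.0952  0.2192] ori [1.7996e+02 1.6000e-01 1.6013e+02] F [-0.77 -0.67 -3.66] M [ 0.07  0.03 -0.01] op 0.0198
shift units [-0.0088 -0.0138 -0.009 ] turn [ 5.0e-05  4.7e-04 -7.0e-05]
```

View pics/wrist5.png

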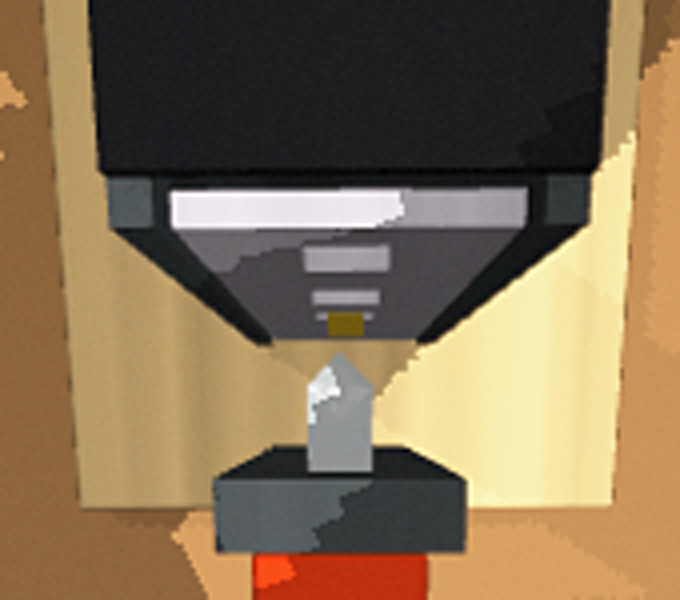

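View pics/scene5.png

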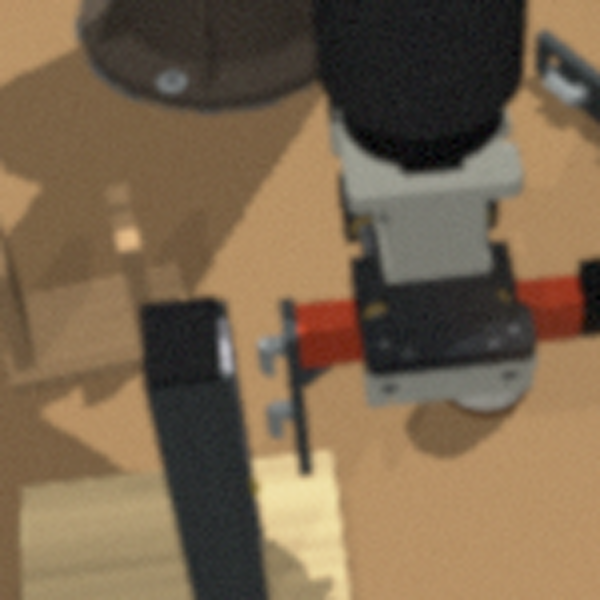

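Run:
```python
from h import *
w=load("wrist5")
O=np.array([.518,-.194]);a=np.radians(-109.8);ex=np.array([np.cos(a),np.sin(a)]);ey=np.array([-ex[1],ex[0]])
def rk(x,y,z,s=""):
    p=ray(w,x/4+170-.375,y/4-.375,z)[:2]-O;print(s,np.round([p@ex*1000,p@ey*1000],2))
rk(100,172,.245,"top front L");rk(602,172,.245,"top front R")
rk(303,258,.208,"uslot L");rk(389,258,.208,"uslot R")
rk(313,297,.153,"lslot L");rk(379,297,.153,"R")
rk(328,323,.112,"catch L");rk(364,323,.112,"R")
z=.2192-.0869
rk(215,478,z+.12,"plate top front L");rk(466,478,z+.12,"R")
rk(308,390,z+.103,"claw L");rk(373,390,z+.103,"R");rk(340,352,z+.103,"tip upper")
P=cloud(w)
m=np.zeros(P.shape[:2],bool);m[50:55,222:290]=1
s=P[m];q=np.c_[(s[:,:2]-O)@ex,(s[:,:2]-O)@ey,s[:,2]];q=q[q[:,2]<.243];print("face",np.median(q,0),np.polyfit(q[:,1],q[:,0],1))
```

```text
top front L [ 1.1  28.06]
top front R [  1.03 -26.02]
uslot L [-2.88  7.5 ]
uslot R [-2.89 -4.6 ]
lslot L [-2.87  7.55]
R [-2.88 -4.88]
catch L [-4.46  5.28]
R [-4.47 -2.78]
plate top front L [-30.5   15.93]
R [-30.51 -11.7 ]
claw L [-21.     6.12]
R [-21.01  -1.82]
tip upper [-16.65   2.21]
face [-0.00073281  0.00180143  0.23335915] [ 0.00056377 -0.00073415]
```

>>> send_rows(
  commands=[
    [1,[-0.014,-0.029,-0.008],[0,0,0]],
    [1,[-0.004,-0.01,0],[0,0.0003,0]],
    [1,[0,0,0],[0,0,0]],
    [1,[0,0,0],[0,0,0]],
  ],
)

```text
clock: 8.15
tool_pos: [0.5514, -0.1054, 0.2181]
orientation: [179.9, 0.1, 160.2]
force: [-0.5, 0.1, -4.0]
opening: 0.0202
```

```bash
cat >> h.py <<'E'
O=np.array([.518,-.194]);_a=np.radians(-109.8);ex=np.array([np.cos(_a),np.sin(_a)]);ey=np.array([-ex[1],ex[0]])
def st():
    from plant import sensors
    o=sensors.get_obs();p=o["tool_pos"][:2]-O;F=o["force"];M=o["moment"]
    print("t",round(o["clock"],2),"bx",round((p@ex+.0751)*1000+2.0,2),"lat",round((p@ey)*1000,2),"bz",round((o["tool_pos"][2]-.0869)*1000,2),"ori",o["orientation"].round(2),"Fx,Fy,Fz",round(F[:2]@ex,2),round(F[:2]@ey,2),round(F[2],2),"My",round(M[:2]@ey,3))
E
python3 -c "
from h import *;go([.552,-.105,.217],160.1);st()"
```

```text
t 8.15 pos [ 0.5514 -0.1054  0.2181] ori [1.7995e+02 1.4000e-01 1.6015e+02] F [-0.53  0.07 -4.04] M [ 0.05  0.11 -0.04] op 0.0202
shift units [ 0.0023  0.0015 -0.0043] turn [ 0.       0.00042 -0.00014]
t 8.15 bx -17.61 lat 1.43 bz 131.19 ori [1.7995e+02 1.4000e-01 1.6015e+02] Fx,Fy,Fz 0.12 -0.53 -4.04 My 0.006
```

>>> send_rows(
  commands=[
    [1,[-0.0025,-0.007,-0.002],[0,0.0003,0]],
    [1,[0,0,0],[0,0,0]],
  ],
)

```text
clock: 8.35
tool_pos: [0.5508, -0.1072, 0.2176]
orientation: [180.0, 0.0, 160.2]
force: [-0.4, -1.0, -3.8]
opening: 0.0198
```

```bash
python3 -c "
from h import *;st()"
```

```text
t 8.35 bx -15.64 lat 1.5 bz 130.71 ori [1.7999e+02 4.0000e-02 1.6015e+02] Fx,Fy,Fz 1.06 -0.03 -3.77 My 0.005
```

>>> send_rows(
  commands=[
    [1,[-0.0025,-0.007,-0.002],[0,0.0003,0]],
    [1,[0,0,0],[0,0,0]],
  ],
)

```text
clock: 8.55
tool_pos: [0.5507, -0.1086, 0.2172]
orientation: [180.0, -0.0, 160.2]
force: [0.8, 0.9, -4.1]
opening: 0.0196
```

```bash
python3 -c "
from h import *;st()"
```

```text
t 8.55 bx -14.35 lat 1.83 bz 130.33 ori [ 1.7997e+02 -3.0000e-02  1.6017e+02] Fx,Fy,Fz -1.11 0.4 -4.13 My 0.391
```

>>> send_rows(
  commands=[
    [1,[-0.0015,-0.004,-0.004],[0,0,0]],
    [1,[-0.0015,-0.004,-0.004],[0,0,0]],
  ],
)

```text
clock: 8.75
tool_pos: [0.5512, -0.1092, 0.2159]
orientation: [179.8, 0.1, 160.2]
force: [0.5, 6.9, 0.5]
opening: 0.0197
```

```bash
python3 -c "
from h import *;st()"
```

```text
t 8.75 bx -13.92 lat 2.56 bz 129.02 ori [1.7980e+02 1.0000e-01 1.6019e+02] Fx,Fy,Fz -6.61 -1.88 0.55 My 2.363
```

>>> send_rows(
  commands=[
    [1,[-0.005,-0.0005,-0.004],[0,0,0]],
    [1,[-0.003,-0.002,-0.004],[0,0,0]],
  ],
)

```text
clock: 8.95
tool_pos: [0.5508, -0.109, 0.2148]
orientation: [179.7, 0.3, 160.2]
force: [1.3, 4.6, -0.1]
opening: 0.0195
```

```bash
python3 -c "
from h import *;st()"
```

```text
t 8.95 bx -14.0 lat 2.06 bz 127.85 ori [179.68   0.27 160.24] Fx,Fy,Fz -4.79 -0.36 -0.08 My 1.661
```

>>> send_rows(
  commands=[
    [1,[-0.0025,-0.0025,-0.005],[-0.0002,0.0004,-0.0001]],
    [1,[-0.0025,-0.0025,-0.005],[-0.0002,0.0004,-0.0001]],
    [1,[-0.0025,-0.0025,-0.005],[0,0.0002,0]],
  ],
)

```text
clock: 9.25
tool_pos: [0.5511, -0.1092, 0.2124]
orientation: [179.7, 0.2, 160.2]
force: [1.2, 6.2, -0.4]
opening: 0.02
```

```bash
python3 -c "
from h import *;st()"
```

```text
t 9.25 bx -13.89 lat 2.46 bz 125.55 ori [179.73   0.24 160.23] Fx,Fy,Fz -6.24 -0.99 -0.38 My 2.145
```

>>> send_rows(
  commands=[
    [1,[-0.0035,-0.0015,-0.004],[-0.0002,0.0003,0]],
    [1,[-0.0025,-0.002,-0.004],[-0.0002,0.0003,0]],
    [1,[-0.0025,-0.002,-0.004],[0,0.0002,0]],
  ],
)

```text
clock: 9.55
tool_pos: [0.5511, -0.1092, 0.2106]
orientation: [179.8, 0.2, 160.3]
force: [1.8, 5.9, -0.8]
opening: 0.02
```

```bash
python3 -c "
from h import *;st()"
```

```text
t 9.55 bx -13.88 lat 2.41 bz 123.74 ori [179.79   0.24 160.29] Fx,Fy,Fz -6.12 -0.32 -0.84 My 1.959
```

>>> send_rows(
  commands=[
    [1,[-0.0025,-0.002,-0.004],[-0.0002,0.0003,0]],
    [1,[-0.0025,-0.002,-0.004],[-0.0002,0.0003,0]],
    [1,[-0.0025,-0.002,-0.004],[0,0.0002,0]],
  ],
)

```text
clock: 9.85
tool_pos: [0.5512, -0.1093, 0.2088]
orientation: [179.8, 0.2, 160.4]
force: [1.2, 6.0, -0.6]
opening: 0.0197
```

```bash
python3 -c "
from h import *;st()"
```

```text
t 9.85 bx -13.88 lat 2.52 bz 121.93 ori [179.85   0.24 160.35] Fx,Fy,Fz -5.99 -0.93 -0.64 My 1.942
```

>>> send_rows(
  commands=[
    [1,[-0.0045,-0.0012,-0.004],[-0.0002,0.0003,-0.0005]],
    [1,[-0.004,-0.0013,-0.004],[0,0.0003,-0.0003]],
    [1,[-0.003,-0.0015,-0.004],[0,0.0002,0]],
  ],
)

```text
clock: 10.15
tool_pos: [0.551, -0.1092, 0.2072]
orientation: [179.9, 0.3, 160.1]
force: [1.3, 4.7, -0.6]
opening: 0.02
```

```bash
python3 -c "
from h import *;st()"
```

```text
t 10.15 bx -13.87 lat 2.37 bz 120.34 ori [179.85   0.3  160.15] Fx,Fy,Fz -4.87 -0.41 -0.58 My 1.816
```

>>> send_rows(
  commands=[
    [1,[-0.0045,-0.0015,-0.004],[-0.0002,0.0003,-0.0003]],
    [1,[-0.004,-0.0015,-0.004],[0,0.0003,-0.0003]],
    [1,[-0.003,-0.0015,-0.004],[0,0.0002,0]],
  ],
)

```text
clock: 10.45
tool_pos: [0.5509, -0.1093, 0.2058]
orientation: [179.8, 0.4, 160.0]
force: [1.4, 4.3, -1.7]
opening: 0.0197
```

```bash
python3 -c "
from h import *;st()"
```

```text
t 10.45 bx -13.77 lat 2.29 bz 118.86 ori [179.85   0.37 160.01] Fx,Fy,Fz -4.5 -0.11 -1.72 My 1.73
```

>>> send_rows(
  commands=[
    [1,[-0.0045,-0.0015,-0.004],[-0.0002,0.0006,0]],
    [1,[-0.004,-0.0015,-0.004],[0,0.0005,0]],
    [1,[-0.003,-0.0015,-0.004],[0,0.0003,0]],
  ],
)

```text
clock: 10.75
tool_pos: [0.5507, -0.1093, 0.2043]
orientation: [179.9, 0.2, 160.1]
force: [1.2, 4.3, -1.1]
opening: 0.0204
```

```bash
python3 -c "
from h import *;st()"
```

```text
t 10.75 bx -13.69 lat 2.03 bz 117.36 ori [179.92   0.21 160.1 ] Fx,Fy,Fz -4.44 -0.28 -1.13 My 1.68
```

>>> send_rows(
  commands=[
    [1,[-0.0045,-0.0017,-0.004],[-0.0002,0.0005,0]],
    [1,[-0.004,-0.0017,-0.004],[0,0.0003,0]],
    [1,[-0.003,-0.0017,-0.004],[0,0.0002,0]],
  ],
)

```text
clock: 11.05
tool_pos: [0.5503, -0.1094, 0.2026]
orientation: [179.9, 0.2, 160.2]
force: [0.7, 5.1, -0.8]
opening: 0.0197
```

```bash
python3 -c "
from h import *;st();go([0,0,0],160.2)"
```

```text
t 11.05 bx -13.43 lat 1.75 bz 115.74 ori [1.7994e+02 1.7000e-01 1.6018e+02] Fx,Fy,Fz -5.05 -1.08 -0.77 My 1.676
t 11.05 pos [ 0.5503 -0.1094  0.2026] ori [1.7994e+02 1.7000e-01 1.6018e+02] F [ 0.7   5.11 -0.77] M [ 1.6  -0.51 -0.01] op 0.0197
shift units [-2.2013  0.4377 -0.8106] turn [2.e-05 5.e-04 5.e-05]
```

>>> send_rows(
  commands=[
    [1,[-0.0025,-0.002,-0.004],[0,0.0004,0]],
    [1,[-0.0025,-0.002,-0.004],[0,0.0003,0]],
    [1,[-0.0025,-0.002,-0.004],[0,0.0002,0]],
  ],
)

```text
clock: 11.35
tool_pos: [0.5473, -0.1117, 0.1989]
orientation: [-179.8, -0.3, 160.2]
force: [-0.6, -0.0, -3.0]
opening: 0.0195
```

```bash
python3 -c "
from h import *;st()"
```

```text
t 11.35 bx -10.25 lat -0.33 bz 112.02 ori [-179.84   -0.26  160.18] Fx,Fy,Fz 0.26 -0.59 -2.96 My 0.009
```

>>> send_rows(
  commands=[
    [1,[-0.0025,-0.002,-0.004],[0,0.0004,0]],
    [1,[-0.0025,-0.002,-0.004],[0,0.0003,0]],
    [1,[-0.0025,-0.002,-0.004],[0,0.0002,0]],
  ],
)

```text
clock: 11.65
tool_pos: [0.5468, -0.1132, 0.1976]
orientation: [-179.8, -0.4, 160.2]
force: [-0.1, 6.0, 4.8]
opening: 0.0195
```

```bash
python3 -c "
from h import *;st()"
```

```text
t 11.65 bx -8.73 lat -0.26 bz 110.67 ori [-179.78   -0.39  160.19] Fx,Fy,Fz -5.61 -2.09 4.78 My 1.368
```

>>> send_rows(
  commands=[
    [1,[0.006,0.002,0.006],[0,-0.0005,0]],
    [1,[-0.001,-0.006,0.001],[0,-0.0005,0]],
    [1,[-0.002,-0.006,0],[0,0,0]],
  ],
)

```text
clock: 11.95
tool_pos: [0.5468, -0.1161, 0.1989]
orientation: [-179.9, -0.1, 160.2]
force: [0.2, -0.2, -3.7]
opening: 0.0199
```

```bash
python3 -c "
from h import *;st();go([0,0,0],160.2)"
```

```text
t 11.95 bx -5.95 lat 0.75 bz 112.01 ori [-1.7986e+02 -1.1000e-01  1.6019e+02] Fx,Fy,Fz 0.12 0.28 -3.69 My 0.062
t 11.95 pos [ 0.5468 -0.1161  0.1989] ori [-1.7986e+02 -1.1000e-01  1.6019e+02] F [ 0.22 -0.2  -3.69] M [ 0.09  0.08 -0.03] op 0.0199
shift units [-2.1873  0.4645 -0.7956] turn [ 2.6e-04 -4.3e-04  4.0e-05]
```

Free inside the slots, advancing.

>>> send_rows(
  commands=[
    [1,[-0.002,-0.008,0],[0.0002,-0.0004,0]],
    [1,[-0.002,-0.006,0],[0,0,0]],
    [1,[-0.001,-0.003,0],[0,0,0]],
  ],
)

```text
clock: 12.25
tool_pos: [0.5449, -0.121, 0.1982]
orientation: [-180.0, -0.1, 160.2]
force: [1.0, 5.1, -1.5]
opening: 0.0199
```

```bash
python3 -c "
from h import *;st()"
```

```text
t 12.25 bx -0.69 lat 0.61 bz 111.32 ori [-1.7998e+02 -6.0000e-02  1.6015e+02] Fx,Fy,Fz -5.19 -0.77 -1.54 My 1.756
```

>>> send_rows(
  commands=[
    [1,[-0.002,-0.005,0.002],[0,0,0]],
    [1,[-0.001,-0.004,0.001],[0,0,0]],
  ],
)

```text
clock: 12.45
tool_pos: [0.5448, -0.1214, 0.1986]
orientation: [179.8, -0.0, 160.1]
force: [0.7, 7.4, -4.3]
opening: 0.0197
```

Run:
```python
from h import *;st()
from plant import snapshot
w=snapshot("wrist");pickle.dump(w,open("wrist6.pkl","wb"))
cv2.imwrite("pics/wrist6.png",cv2.resize(w["color"][0:150,170:340],None,fx=4,fy=4,interpolation=2))
w=snapshot("scene");cv2.imwrite("pics/scene6.png",cv2.resize(w["color"][150:270,150:270],None,fx=5,fy=5,interpolation=2))
```

```text
t 12.45 bx -0.32 lat 0.66 bz 111.71 ori [ 1.7979e+02 -3.0000e-02  1.6012e+02] Fx,Fy,Fz -7.21 -1.86 -4.33 My 2.701
```

View pics/wrist6.png

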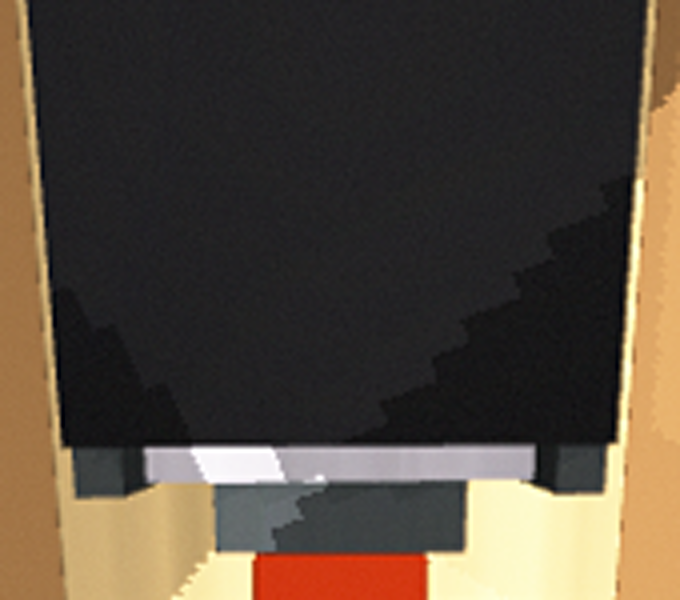

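View pics/scene6.png

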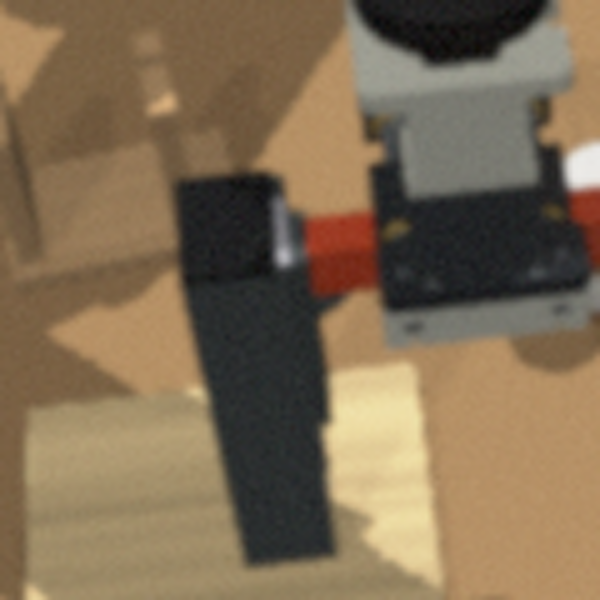

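>>> send_rows(
  commands=[
    [1,[0.001,0.002,-0.008],[0,0,0]],
    [1,[0,0,-0.008],[0,0,0]],
    [1,[0,0,-0.006],[0,0,0]],
  ],
)

```text
clock: 12.85
tool_pos: [0.5459, -0.1206, 0.1937]
orientation: [179.8, 0.1, 160.2]
force: [1.1, 2.0, -1.5]
opening: 0.0199
```

```bash
python3 -c "
from h import *;st()"
```

```text
t 12.85 bx -1.38 lat 1.45 bz 106.81 ori [1.7977e+02 7.0000e-02 1.6017e+02] Fx,Fy,Fz -2.24 0.4 -1.49 My 0.632
```

>>> send_rows(
  commands=[
    [1,[0,-0.002,-0.006],[0,0.0003,0]],
    [1,[0,-0.001,-0.006],[0,0,0]],
    [1,[0,-0.001,-0.006],[0,0,0]],
  ],
)

```text
clock: 13.15
tool_pos: [0.5467, -0.1217, 0.1895]
orientation: [179.8, 0.1, 160.2]
force: [0.9, 2.6, -2.9]
opening: 0.0199
```

```bash
python3 -c "
from h import *;st();go([0,0,0],160.2)"
```

```text
t 13.15 bx -0.7 lat 2.53 bz 102.62 ori [1.7976e+02 6.0000e-02 1.6018e+02] Fx,Fy,Fz -2.78 -0.0 -2.92 My 1.092
t 13.15 pos [ 0.5467 -0.1217  0.1895] ori [1.7976e+02 6.0000e-02 1.6018e+02] F [ 0.94  2.62 -2.92] M [ 1.04 -0.33 -0.02] op 0.0199
shift units [-2.1869  0.4866 -0.7581] turn [-5.6e-04  3.8e-04  5.0e-05]
```

>>> send_rows(
  commands=[
    [1,[-0.006,0,-0.004],[-0.0005,0.0003,0]],
    [1,[-0.001,0,-0.002],[0,0,0]],
  ],
)

```text
clock: 13.35
tool_pos: [0.5456, -0.1214, 0.1877]
orientation: [179.9, 0.1, 160.2]
force: [1.3, 2.9, -1.4]
opening: 0.0198
```

```bash
python3 -c "
from h import *;st();go([0,0,0],160.2)"
```

```text
t 13.35 bx -0.54 lat 1.41 bz 100.82 ori [1.7993e+02 8.0000e-02 1.6018e+02] Fx,Fy,Fz -3.14 0.22 -1.38 My 1.335
t 13.35 pos [ 0.5456 -0.1214  0.1877] ori [1.7993e+02 8.0000e-02 1.6018e+02] F [ 1.27  2.87 -1.38] M [ 1.23 -0.53  0.07] op 0.0198
shift units [-2.1825  0.4857 -0.7509] turn [-1.0e-04  2.9e-04  5.0e-05]
```

Release and rise.

>>> send_rows(
  commands=[
    [0,[0,0,0],[0,0,0]],
    [0,[0,0,0],[0,0,0]],
    [0,[0,0,0],[0,0,0]],
    [0,[0,0,0],[0,0,0]],
    [0,[0,0,0],[0,0,0]],
  ],
)

```text
clock: 13.85
tool_pos: [0.5445, -0.1231, 0.1882]
orientation: [-179.9, 0.0, 160.2]
force: [-0.6, 0.3, -0.4]
opening: 0.0544
```

```bash
python3 -c "
from h import *;st();go([0,0,0],160.2)"
```

```text
t 13.85 bx 1.41 lat 0.89 bz 101.33 ori [-1.7989e+02  2.0000e-02  1.6018e+02] Fx,Fy,Fz -0.04 -0.7 -0.41 My 0.057
t 13.85 pos [ 0.5445 -0.1231  0.1882] ori [-1.7989e+02  2.0000e-02  1.6018e+02] F [-0.64  0.27 -0.41] M [ 0.07  0.03 -0.06] op 0.0544
shift units [-2.1779  0.4923 -0.7529] turn [ 3.e-04 -5.e-05  6.e-05]
```

>>> send_rows(
  commands=[
    [0,[0,0,0.06],[0,0,0]],
    [0,[0,0,0.12],[0,0,0]],
    [0,[0,0,0.14],[0,0,0]],
    [0,[0,0,0.06],[0,0,0]],
    [1,[0,0,0],[0,0,0]],
  ],
)

```text
clock: 14.35
tool_pos: [0.5428, -0.1238, 0.2858]
orientation: [-179.8, -0.1, 160.1]
force: [0.4, -0.0, -0.4]
opening: 0.083
```

Run:
```python
from h import *;st();go([0,0,0],160.2)
from plant import snapshot
w=snapshot("wrist");pickle.dump(w,open("wrist7.pkl","wb"));cv2.imwrite("pics/wrist7.png",w["color"])
s=snapshot("scene");pickle.dump(s,open("scene7.pkl","wb"));cv2.imwrite("pics/scene7.png",cv2.resize(s["color"][150:270,150:270],None,fx=5,fy=5,interpolation=2))
go([0,0,0],160.2)
P=cloud(w);C=w["color"].astype(int)
m=((C[...,2]>100)&(C[...,1]<C[...,2]*.45)&(C[...,0]<C[...,2]*.4)&(P[...,2]>.17)&(P[...,2]<.25));m[235:]=0
p=P[m];q=np.c_[(p[:,:2]-O)@ex,(p[:,:2]-O)@ey,p[:,2]]
for a in np.arange(-.17,.0,.02):
    k=q[(q[:,0]>a)&(q[:,0]<a+.02)]
    if len(k)>20: print(round(a,2),len(k),np.median(k,0).round(4))
```

```text
t 14.35 bx 2.63 lat -0.44 bz 198.87 ori [-1.7978e+02 -1.4000e-01  1.6014e+02] Fx,Fy,Fz -0.11 0.4 -0.36 My 0.05
t 14.35 pos [ 0.5428 -0.1238  0.2858] ori [-1.7978e+02 -1.4000e-01  1.6014e+02] F [ 0.41 -0.03 -0.36] M [ 0.04 -0.03 -0.01] op 0.083
shift units [-2.1712  0.4951 -1.1431] turn [ 0.00045 -0.00058  0.00016]
t 14.45 pos [ 0.5419 -0.1236  0.2834] ori [-179.74   -0.31  160.13] F [-0.15 -0.06 -0.6 ] M [ 0.06  0.07 -0.03] op 0.0771
shift units [-2.1675  0.4943 -1.1338] turn [ 0.00039 -0.00106  0.00019]
-0.11 375 [-0.099   0.0014  0.2141]
-0.09 459 [-0.0798  0.0014  0.2145]
-0.07 480 [-0.06    0.0013  0.215 ]
-0.05 536 [-0.0398  0.0021  0.2154]
-0.03 478 [-0.0216  0.0021  0.2158]
```

View pics/wrist7.png

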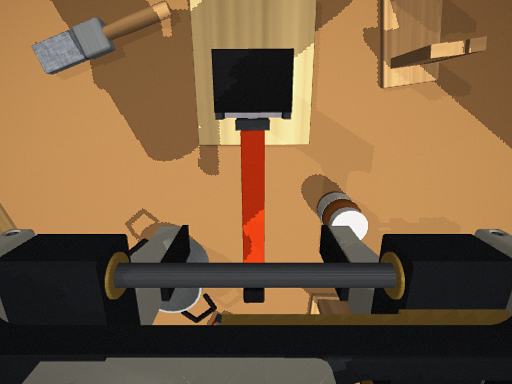

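View pics/scene7.png

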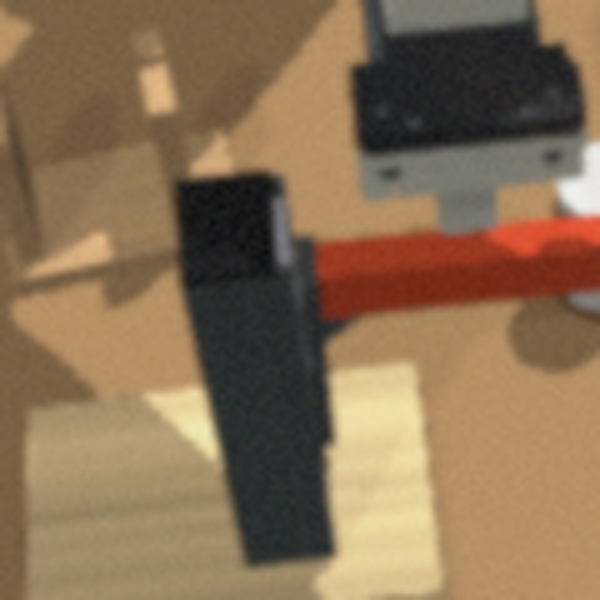

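>>> send_rows(
  commands=[
    [1,[-0.02,-0.05,0],[0.0004,-0.001,0]],
    [1,[-0.02,-0.06,0],[0,0,0]],
    [1,[-0.01,-0.04,0],[0,0,0]],
    [1,[0,0,0],[0,0,0]],
    [1,[0,0,0],[0,0,0]],
    [1,[0,0,0],[0,0,0]],
    [1,[0,0,0],[0,0,0]],
    [1,[0,0,0],[0,0,0]],
    [1,[0,0,0],[0,0,0]],
  ],
)

```text
clock: 15.35
tool_pos: [0.5263, -0.1641, 0.2784]
orientation: [-179.9, -0.4, 160.1]
force: [0.1, -0.5, -0.5]
opening: 0.0053
```

```bash
python3 -c "
from h import *;st();go([.5305,-.1645,.222],160.2)"
```

```text
t 15.35 bx 46.13 lat -2.3 bz 191.51 ori [-179.88   -0.43  160.07] Fx,Fy,Fz 0.47 0.31 -0.46 My -0.033
t 15.35 pos [ 0.5263 -0.1641  0.2784] ori [-179.88   -0.43  160.07] F [ 0.13 -0.55 -0.46] M [-0.01  0.06 -0.04] op 0.0053
shift units [ 0.0167 -0.0017 -0.2257] turn [-0.0001  -0.00124  0.00037]
```

>>> send_rows(
  commands=[
    [1,[0.018,-0.001,-0.08],[0,-0.0012,0.0003]],
    [1,[0,0,-0.09],[0,0,0]],
    [1,[0,0,-0.02],[0,0,0]],
    [1,[0,0,0],[0,0,0]],
  ],
)

```text
clock: 15.75
tool_pos: [0.532, -0.1636, 0.2311]
orientation: [179.9, 0.1, 160.3]
force: [-0.1, 0.2, 0.1]
opening: 0.0006
```

```bash
python3 -c "
from h import *;st();go([.5305,-.1645,.218],160.2)"
```

```text
t 15.75 bx 43.8 lat 2.88 bz 144.2 ori [1.7994e+02 1.4000e-01 1.6027e+02] Fx,Fy,Fz -0.15 -0.16 0.12 My -0.0
t 15.75 pos [ 0.532  -0.1636  0.2311] ori [1.7994e+02 1.4000e-01 1.6027e+02] F [-0.1   0.2   0.12] M [ 0.01  0.02 -0.02] op 0.0006
shift units [-0.006  -0.0034 -0.0524] turn [-3.0e-05  4.3e-04 -2.1e-04]
```

>>> send_rows(
  commands=[
    [1,[-0.006,-0.0035,-0.03],[0,0.0004,0]],
    [1,[0,0,-0.016],[0,0,0]],
    [1,[0,0,-0.004],[0,0,0]],
  ],
)

```text
clock: 16.05
tool_pos: [0.5314, -0.1646, 0.2199]
orientation: [180.0, 0.1, 160.3]
force: [-1.0, -0.5, 0.6]
opening: -0.0002
```

```bash
python3 -c "
from h import *;st();go([.5305,-.1645,.216],160.2)"
```

```text
t 16.05 bx 44.88 lat 2.68 bz 132.97 ori [1.7996e+02 1.5000e-01 1.6031e+02] Fx,Fy,Fz 0.8 -0.81 0.63 My 0.017
t 16.05 pos [ 0.5314 -0.1646  0.2199] ori [1.7996e+02 1.5000e-01 1.6031e+02] F [-1.04 -0.48  0.63] M [0.04 0.07 0.04] op -0.0002
shift units [-0.0038  0.0004 -0.0155] turn [ 4.0e-05  4.1e-04 -3.0e-04]
```

Now press in small increments.

>>> send_rows(
  commands=[
    [1,[-0.003,0,-0.01],[0,0.0003,0]],
    [1,[0,0,-0.006],[0,0,0]],
    [1,[0,0,-0.004],[0,0,0]],
  ],
)

```text
clock: 16.35
tool_pos: [0.5312, -0.1647, 0.2156]
orientation: [180.0, 0.1, 160.3]
force: [-0.9, 1.7, 6.8]
opening: 0.0005
```

```bash
python3 -c "
from h import *;st()"
```

```text
t 16.35 bx 45.12 lat 2.47 bz 128.69 ori [1.7999e+02 1.3000e-01 1.6031e+02] Fx,Fy,Fz -1.31 -1.43 6.81 My 0.253
```

>>> send_rows(
  commands=[
    [1,[0,0,-0.005],[0,0,0]],
  ],
)

```text
clock: 16.45
tool_pos: [0.5317, -0.1649, 0.2155]
orientation: [180.0, 0.2, 160.3]
force: [-3.3, 2.9, 11.5]
opening: 0.0005
```

>>> send_rows(
  commands=[
    [1,[0,0,-0.006],[0,0,0]],
  ],
)

```text
clock: 16.55
tool_pos: [0.532, -0.1651, 0.2155]
orientation: [180.0, 0.3, 160.4]
force: [-4.0, 2.5, 10.4]
opening: 0.0003
```

```bash
python3 -c "
from h import *;st()"
```

```text
t 16.55 bx 45.15 lat 3.36 bz 128.57 ori [180.     0.3  160.36] Fx,Fy,Fz -0.96 -4.63 10.42 My 0.405
```

>>> send_rows(
  commands=[
    [1,[-0.004,0.001,-0.009],[0,0.0005,0]],
  ],
)

```text
clock: 16.65
tool_pos: [0.5318, -0.165, 0.2154]
orientation: [-180.0, 0.3, 160.4]
force: [-4.5, 3.2, 15.1]
opening: 0.0008
```

>>> send_rows(
  commands=[
    [1,[-0.002,0.001,-0.009],[0,0,0]],
  ],
)

```text
clock: 16.75
tool_pos: [0.532, -0.165, 0.2154]
orientation: [-179.9, 0.5, 160.4]
force: [-4.1, 2.9, 14.0]
opening: 0.0006
```

Run:
```python
from h import *;st()
from plant import snapshot
s=snapshot("scene");pickle.dump(s,open("scene8.pkl","wb"));cv2.imwrite("pics/scene8.png",cv2.resize(s["color"][180:280,170:250],None,fx=6,fy=6,interpolation=2))
s=snapshot("wrist");pickle.dump(s,open("wrist8.pkl","wb"))
st()
```

```text
t 16.75 bx 45.11 lat 3.37 bz 128.53 ori [-179.95    0.45  160.43] Fx,Fy,Fz -1.39 -4.83 14.05 My 0.185
t 16.85 bx 45.11 lat 3.24 bz 128.53 ori [-179.95    0.45  160.43] Fx,Fy,Fz -0.79 -4.25 12.36 My 0.245
```

View pics/scene8.png

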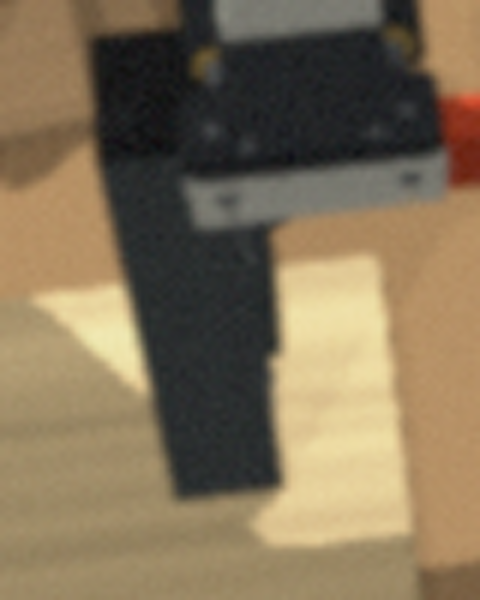

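Run:
```python
from h import *
for n in["wrist7","wrist8"]:
    w=load(n);P=cloud(w);C=w["color"].astype(int)
    m=((C[...,2]>90)&(C[...,1]<C[...,2]*.45)&(C[...,0]<C[...,2]*.4)&(P[...,2]>.17)&(P[...,2]<.25));m[300:]=0;m[:,:200]=0;m[:,310:]=0
    p=P[m];q=np.c_[(p[:,:2]-O)@ex,(p[:,:2]-O)@ey,p[:,2]]
    for a in np.arange(-.17,.0,.02):
        k=q[(q[:,0]>a)&(q[:,0]<a+.02)]
        if len(k)>20: print(round(a,2),len(k),np.median(k,0).round(4))
    t=P[20:100,215:290].reshape(-1,3);t=t[(t[:,2]>.23)&(t[:,2]<.26)];print("post top",len(t),np.median(t[:,2]) if len(t) else 0)
cv2.imwrite("pics/wrist8.png",load("wrist8")["color"])
```

```text
-0.15 148 [-0.134   0.0014  0.2132]
-0.13 392 [-0.1199  0.0014  0.2136]
-0.11 417 [-0.0999  0.0014  0.2141]
-0.09 459 [-0.0798  0.0014  0.2145]
-0.07 480 [-0.06    0.0013  0.215 ]
-0.05 536 [-0.0398  0.0021  0.2154]
-0.03 485 [-0.0215  0.0021  0.2158]
post top 3806 0.24537604054704665
-0.05 34 [-0.036   0.0038  0.2154]
-0.03 473 [-0.0184  0.003   0.2158]
post top 0 0
```

View pics/wrist8.png

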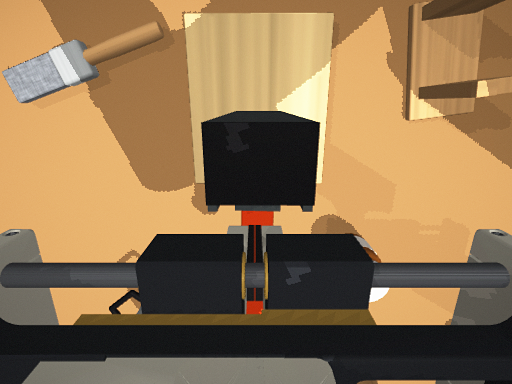

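>>> send_rows(
  commands=[
    [1,[-0.002,0,0.06],[0,-0.0015,0]],
    [0,[0,0,0.12],[0,0,0]],
    [0,[0.01,0.04,0.1],[0,0,0]],
    [0,[0.02,0.06,0.02],[0,0,0]],
    [0,[0.02,0.05,0],[0,0,0]],
    [0,[0,0,0],[0,0,0]],
    [0,[0,0,0],[0,0,0]],
    [0,[0,0,0],[0,0,0]],
    [0,[0,0,0],[0,0,0]],
    [0,[0,0,0],[0,0,0]],
  ],
)

```text
clock: 17.85
tool_pos: [0.5429, -0.1257, 0.2937]
orientation: [179.9, 1.0, 160.4]
force: [0.2, -0.5, -0.5]
opening: 0.0668
```

Run:
```python
from h import *;st();go([.5455,-.122,.188],160.2)
from plant import snapshot
s=snapshot("wrist");pickle.dump(s,open("wrist9.pkl","wb"))
w=s;P=cloud(w);C=w["color"].astype(int)
m=((C[...,2]>90)&(C[...,1]<C[...,2]*.45)&(C[...,0]<C[...,2]*.4)&(P[...,2]>.17)&(P[...,2]<.25));m[300:]=0;m[:,:200]=0;m[:,310:]=0
p=P[m];q=np.c_[(p[:,:2]-O)@ex,(p[:,:2]-O)@ey,p[:,2]]
for a in np.arange(-.17,.0,.02):
        k=q[(q[:,0]>a)&(q[:,0]<a+.02)]
        if len(k)>20: print(round(a,2),len(k),np.median(k,0).round(4))
t=P[20:100,215:290].reshape(-1,3);t=t[(t[:,2]>.23)&(t[:,2]<.26)];print("post top",len(t),np.median(t[:,2]) if len(t) else 0)
s=snapshot("top");cv2.imwrite("pics/top9.png",cv2.resize(s["color"][140:240,260:380],None,fx=6,fy=6,interpolation=2))
```

```text
t 17.85 bx 4.41 lat 0.32 bz 206.8 ori [179.86   0.96 160.42] Fx,Fy,Fz 0.39 0.36 -0.52 My 0.021
t 17.85 pos [ 0.5429 -0.1257  0.2937] ori [179.86   0.96 160.42] F [ 0.21 -0.49 -0.52] M [ 0.07  0.14 -0.03] op 0.0668
shift units [ 0.0103  0.0148 -0.4228] turn [ 0.00052  0.00265 -0.00062]
-0.15 211 [-0.1358  0.0015  0.2132]
-0.13 365 [-0.1196  0.0007  0.2136]
-0.11 398 [-0.0999  0.0017  0.214 ]
-0.09 427 [-0.0798  0.0018  0.2145]
-0.07 470 [-0.0596  0.0019  0.215 ]
-0.05 498 [-0.0395  0.002   0.2154]
-0.03 456 [-0.0219  0.0021  0.2158]
post top 3402 0.24537239486158313
```

View pics/top9.png

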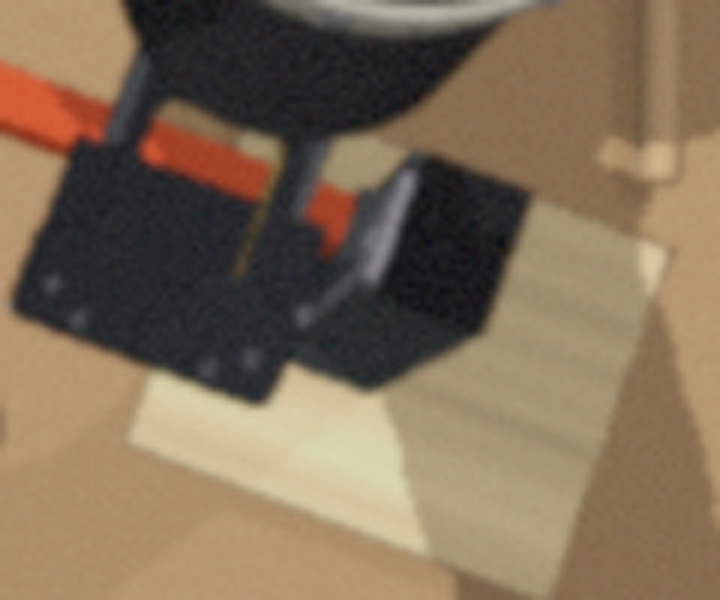

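>>> send_rows(
  commands=[
    [0,[0.012,0.014,-0.1],[0.0005,0.0026,-0.0006]],
    [0,[0,0,-0.15],[0,0,0]],
    [0,[0,0,-0.12],[0,0,0]],
    [0,[0,0,-0.02],[0,0,0]],
    [0,[0,0,0],[0,0,0]],
  ],
)

```text
clock: 18.45
tool_pos: [0.5467, -0.1234, 0.1955]
orientation: [180.0, 0.2, 160.1]
force: [0.5, -0.2, 1.0]
opening: 0.0876
```

```bash
python3 -c "
from h import *;st();go([.5455,-.122,.186],160.2)"
```

```text
t 18.45 bx 0.93 lat 3.03 bz 108.57 ori [179.97   0.21 160.13] Fx,Fy,Fz 0.04 0.51 1.0 My -0.006
t 18.45 pos [ 0.5467 -0.1234  0.1955] ori [179.97   0.21 160.13] F [ 0.46 -0.21  1.  ] M [0.01 0.04 0.01] op 0.0876
shift units [-0.0046  0.0055 -0.0379] turn [0.00011 0.00059 0.00021]
```

>>> send_rows(
  commands=[
    [0,[-0.005,0.004,-0.03],[0,0.0005,0.0002]],
    [1,[-0.001,0,-0.004],[0,0,0]],
    [1,[0,0,0],[0,0,0]],
    [1,[0,0,0],[0,0,0]],
    [1,[0,0,0],[0,0,0]],
    [1,[0,0,0],[0,0,0]],
    [1,[0,0,0],[0,0,0]],
    [1,[0,0,0],[0,0,0]],
    [1,[0,0,0],[0,0,0]],
    [1,[0,0,0],[0,0,0]],
    [1,[0,0,0],[0,0,0]],
    [1,[0,0,0],[0,0,0]],
  ],
)

```text
clock: 19.65
tool_pos: [0.547, -0.1221, 0.1922]
orientation: [179.9, 0.4, 160.2]
force: [-1.6, 1.5, 1.6]
opening: 0.0199
```

```bash
python3 -c "
from h import *;st();go([.5455,-.122,.186],160.2)"
```

```text
t 19.65 bx -0.41 lat 2.95 bz 105.29 ori [179.88   0.38 160.21] Fx,Fy,Fz -0.91 -2.02 1.63 My 0.136
t 19.65 pos [ 0.547  -0.1221  0.1922] ori [179.88   0.38 160.21] F [-1.6   1.54  1.63] M [ 0.4   0.72 -0.05] op 0.0199
shift units [-0.0061  0.0003 -0.0248] turn [ 3.0e-05  1.1e-03 -2.0e-05]
```

Gripped; a gentle upward tug.

>>> send_rows(
  commands=[
    [1,[-0.002,0,0.004],[0,0.0004,0]],
    [1,[0,0,0.005],[0,0,0]],
  ],
)

```text
clock: 19.85
tool_pos: [0.5461, -0.1219, 0.1934]
orientation: [179.9, 0.2, 160.2]
force: [1.2, -0.1, -4.4]
opening: 0.0198
```

```bash
python3 -c "
from h import *;st()"
```

```text
t 19.85 bx -0.25 lat 1.99 bz 106.51 ori [1.7993e+02 1.6000e-01 1.6020e+02] Fx,Fy,Fz -0.3 1.14 -4.44 My 0.193
```

>>> send_rows(
  commands=[
    [1,[0,0,0.007],[0,0,0]],
    [1,[0,0,0.008],[0,0,0]],
  ],
)

```text
clock: 20.05
tool_pos: [0.5443, -0.1222, 0.1948]
orientation: [-180.0, -0.1, 160.2]
force: [0.3, -4.9, -14.3]
opening: 0.02
```

```bash
python3 -c "
from h import *;st()"
```

```text
t 20.05 bx 0.58 lat 0.42 bz 107.91 ori [-1.7999e+02 -1.0000e-01  1.6016e+02] Fx,Fy,Fz 4.48 1.95 -14.35 My -1.05
```

>>> send_rows(
  commands=[
    [1,[0,0,-0.008],[0,0,0]],
    [1,[0,0,-0.006],[0,0,0]],
  ],
)

```text
clock: 20.25
tool_pos: [0.5454, -0.1219, 0.1925]
orientation: [180.0, 0.0, 160.2]
force: [-3.2, 6.7, 9.3]
opening: 0.0198
```

```bash
python3 -c "
from h import *;st()"
```

```text
t 20.25 bx 0.03 lat 1.37 bz 105.61 ori [1.7996e+02 2.0000e-02 1.6017e+02] Fx,Fy,Fz -5.19 -5.26 9.28 My 1.393
```

>>> send_rows(
  commands=[
    [0,[0,0,0],[0,0,0]],
    [0,[0,0,0],[0,0,0]],
    [0,[0,0,0],[0,0,0]],
    [0,[0,0,0],[0,0,0]],
    [0,[0,0,0],[0,0,0]],
    [0,[0,0,0.06],[0,0,0]],
    [0,[0,0,0.12],[0,0,0]],
    [0,[0,0,0.14],[0,0,0]],
    [0,[0,0,0.06],[0,0,0]],
    [0,[0,0,0],[0,0,0]],
  ],
)

```text
clock: 21.25
tool_pos: [0.5464, -0.1227, 0.2927]
orientation: [-180.0, 0.2, 160.2]
force: [-0.0, -1.0, -0.9]
opening: 0.0869
```

```bash
cat > meas.py <<'E'
from h import *;st();go([.5305,-.1645,.222],160.2)
from plant import snapshot
w=snapshot("wrist");P=cloud(w);C=w["color"].astype(int)
m=((C[...,2]>90)&(C[...,1]<C[...,2]*.45)&(C[...,0]<C[...,2]*.4)&(P[...,2]>.17)&(P[...,2]<.25));m[300:]=0;m[:,:200]=0;m[:,310:]=0
p=P[m];q=np.c_[(p[:,:2]-O)@ex,(p[:,:2]-O)@ey,p[:,2]]
for a in np.arange(-.17,.0,.02):
        k=q[(q[:,0]>a)&(q[:,0]<a+.02)]
        if len(k)>20: print(round(a,2),len(k),np.median(k,0).round(4))
t=P[20:100,215:290].reshape(-1,3);t=t[(t[:,2]>.23)&(t[:,2]<.26)];print("post top",len(t),np.median(t[:,2]) if len(t) else 0)
E
python3 meas.py
```

```text
t 21.25 bx 0.4 lat 2.59 bz 205.82 ori [-179.99    0.22  160.22] Fx,Fy,Fz 0.94 0.34 -0.86 My -0.002
t 21.25 pos [ 0.5464 -0.1227  0.2927] ori [-179.99    0.22  160.22] F [-0.   -1.   -0.86] M [0.03 0.08 0.  ] op 0.0869
shift units [-0.0637 -0.1672 -0.2829] turn [ 2.3e-04  5.8e-04 -5.0e-05]
-0.15 265 [-0.1375  0.001   0.2133]
-0.13 384 [-0.1196  0.0011  0.2136]
-0.11 405 [-0.0998  0.0012  0.214 ]
-0.09 439 [-0.0799  0.0013  0.2146]
-0.07 477 [-0.0599  0.0013  0.215 ]
-0.05 514 [-0.0401  0.0015  0.2154]
-0.03 453 [-0.0216  0.0015  0.2157]
post top 3752 0.24537987044468795
```

>>> send_rows(
  commands=[
    [0,[-0.02,-0.05,0],[0.0002,0.0006,0]],
    [0,[-0.02,-0.05,-0.02],[0,0,0]],
    [0,[-0.01,-0.03,-0.05],[0,0,0]],
    [0,[-0.004,-0.01,-0.08],[0,0,0]],
    [0,[0,0,-0.08],[0,0,0]],
    [0,[0,0,0],[0,0,0]],
  ],
)

```text
clock: 21.9
tool_pos: [0.5271, -0.1621, 0.224]
orientation: [-179.9, -0.6, 160.1]
force: [0.1, 0.2, -0.3]
opening: 0.0876
```

```bash
python3 -c "
from h import *;st();go([.5319,-.1597,.196],160.2)"
```

```text
t 21.9 bx 43.96 lat -2.24 bz 137.1 ori [-179.87   -0.58  160.06] Fx,Fy,Fz -0.26 0.04 -0.32 My -0.011
t 21.9 pos [ 0.5271 -0.1621  0.224 ] ori [-179.87   -0.58  160.06] F [ 0.13  0.23 -0.32] M [ 0.03  0.12 -0.01] op 0.0876
shift units [ 0.0191  0.0094 -0.112 ] turn [-0.00021 -0.00163  0.00038]
```

>>> send_rows(
  commands=[
    [0,[0.019,0.01,-0.06],[0,-0.0016,0.0004]],
    [0,[0.002,0.001,-0.04],[0,0,0]],
    [0,[0,0,0],[0,0,0]],
  ],
)

```text
clock: 22.2
tool_pos: [0.5311, -0.1609, 0.1969]
orientation: [-180.0, -0.2, 160.1]
force: [-0.2, 0.5, -0.4]
opening: 0.0874
```

```bash
python3 -c "
from h import *;st();go([.5319,-.1597,.196],160.2)"
```

```text
t 22.2 bx 41.54 lat 1.15 bz 110.01 ori [-179.97   -0.18  160.13] Fx,Fy,Fz -0.42 -0.38 -0.41 My -0.017
t 22.2 pos [ 0.5311 -0.1609  0.1969] ori [-179.97   -0.18  160.13] F [-0.21  0.53 -0.41] M [0.01 0.07 0.01] op 0.0874
shift units [ 0.0031  0.0049 -0.0036] turn [-9.0e-05 -5.1e-04  1.8e-04]
```

>>> send_rows(
  commands=[
    [1,[0.002,0.004,0],[0,-0.0005,0]],
    [1,[0,0,0],[0,0,0]],
    [1,[0,0,0],[0,0,0]],
    [1,[0,0,0],[0,0,0]],
    [1,[0,0,0],[0,0,0]],
    [1,[0,0,0],[0,0,0]],
    [1,[0,0,0],[0,0,0]],
    [1,[0,0,0],[0,0,0]],
    [1,[0,0,0],[0,0,0]],
    [1,[0,0,0],[0,0,0]],
    [1,[0,0,0],[0,0,0]],
    [1,[0,0,0],[0,0,0]],
  ],
)

```text
clock: 23.4
tool_pos: [0.5325, -0.16, 0.2]
orientation: [179.9, 0.2, 160.2]
force: [-0.4, 0.4, 0.1]
opening: 0.0196
```

```bash
python3 -c "
from h import *;st()"
```

```text
t 23.4 bx 40.19 lat 2.13 bz 113.06 ori [1.7993e+02 1.6000e-01 1.6018e+02] Fx,Fy,Fz -0.29 -0.48 0.08 My 0.046
```

>>> send_rows(
  commands=[
    [1,[0,0,0.004],[0,0,0]],
    [1,[0,0,0.005],[0,0,0]],
  ],
)

```text
clock: 23.6
tool_pos: [0.5319, -0.1598, 0.2009]
orientation: [179.9, 0.0, 160.2]
force: [1.0, 0.1, -4.4]
opening: 0.0197
```

```bash
python3 -c "
from h import *;st()"
```

```text
t 23.6 bx 40.24 lat 1.45 bz 114.04 ori [1.7993e+02 5.0000e-02 1.6016e+02] Fx,Fy,Fz -0.39 0.92 -4.41 My 0.106
```

>>> send_rows(
  commands=[
    [1,[0,0,0.006],[0,0,0]],
    [1,[0,0,0.006],[0,0,0]],
  ],
)

```text
clock: 23.8
tool_pos: [0.5307, -0.1596, 0.2016]
orientation: [179.9, -0.2, 160.1]
force: [1.9, -2.5, -16.3]
opening: 0.0198
```

>>> send_rows(
  commands=[
    [1,[0.002,0,0.007],[0,0,0]],
    [1,[0.002,0,0.007],[0,0,0]],
  ],
)

```text
clock: 24.0
tool_pos: [0.5299, -0.1594, 0.202]
orientation: [180.0, -0.5, 160.0]
force: [3.7, -4.1, -22.2]
opening: 0.0198
```

```bash
python3 -c "
from h import *;st()"
```

```text
t 24.0 bx 40.52 lat -0.52 bz 115.13 ori [179.99  -0.45 160.05] Fx,Fy,Fz 2.62 4.86 -22.24 My -0.925
```

>>> send_rows(
  commands=[
    [1,[0.002,0,-0.008],[0,0.0005,0]],
    [1,[0.001,0,-0.005],[0,0.0004,0]],
    [0,[0,0,0],[0,0,0]],
    [0,[0,0,0],[0,0,0]],
    [0,[0,0,0],[0,0,0]],
    [0,[0,0,0],[0,0,0]],
    [0,[0,0,0],[0,0,0]],
    [0,[0,0,0.06],[0,0,0]],
    [0,[0,0,0.1],[0,0,0]],
    [1,[0,0,0],[0,0,0]],
    [1,[0,0,0],[0,0,0]],
    [1,[0,0,0],[0,0,0]],
  ],
)

```text
clock: 25.2
tool_pos: [0.5344, -0.1603, 0.2472]
orientation: [-179.9, -0.1, 160.2]
force: [0.3, -0.5, 0.2]
opening: 0.0568
```

>>> send_rows(
  commands=[
    [1,[0,0,0],[0,0,0]],
    [1,[0,0,0],[0,0,0]],
    [1,[0,0,0],[0,0,0]],
    [1,[0,0,0],[0,0,0]],
    [1,[0,0,0],[0,0,0]],
    [1,[0,0,0],[0,0,0]],
  ],
)

```text
clock: 25.8
tool_pos: [0.5334, -0.1602, 0.245]
orientation: [-179.9, -0.3, 160.2]
force: [-0.2, -0.6, -0.1]
opening: 0.0093
```

```bash
python3 -c "
from h import *;st();go([.530,-.1645,.221],160.2)"
```

```text
t 25.8 bx 40.09 lat 3.09 bz 158.13 ori [-179.88   -0.33  160.16] Fx,Fy,Fz 0.57 0.04 -0.08 My -0.025
t 25.8 pos [ 0.5334 -0.1602  0.245 ] ori [-179.88   -0.33  160.16] F [-0.15 -0.55 -0.08] M [-0.01  0.05 -0.02] op 0.0093
shift units [-0.0138 -0.0171 -0.0961] turn [ 1.0e-05 -9.6e-04  1.1e-04]
```

>>> send_rows(
  commands=[
    [1,[-0.012,-0.017,0],[0,-0.0009,0]],
    [1,[0,0,-0.04],[0,0,0]],
    [1,[0,0,-0.04],[0,0,0]],
    [1,[0,0,-0.016],[0,0,0]],
    [1,[0,0,0],[0,0,0]],
  ],
)

```text
clock: 26.3
tool_pos: [0.5296, -0.1649, 0.2183]
orientation: [-180.0, -0.0, 160.1]
force: [-0.8, 0.1, -0.1]
opening: 0.0006
```

```bash
python3 -c "
from h import *;st();go([.530,-.1645,.2155],160.2)"
```

```text
t 26.3 bx 45.8 lat 1.02 bz 131.41 ori [-1.8000e+02 -4.0000e-02  1.6014e+02] Fx,Fy,Fz 0.18 -0.77 -0.07 My -0.023
t 26.3 pos [ 0.5296 -0.1649  0.2183] ori [-1.8000e+02 -4.0000e-02  1.6014e+02] F [-0.79  0.09 -0.07] M [-0.01  0.05  0.05] op 0.0006
shift units [ 0.0017  0.0016 -0.0112] turn [-3.0e-05 -1.1e-04  1.7e-04]
```

>>> send_rows(
  commands=[
    [1,[0,0,-0.01],[0,0,0]],
    [1,[0,0,-0.006],[0,0,0]],
  ],
)

```text
clock: 26.5
tool_pos: [0.5304, -0.1652, 0.2154]
orientation: [-180.0, 0.1, 160.2]
force: [-3.6, 2.8, 14.3]
opening: 0.0006
```

>>> send_rows(
  commands=[
    [1,[0,0,-0.007],[0,0,0]],
    [1,[0,0,-0.008],[0,0,0]],
  ],
)

```text
clock: 26.7
tool_pos: [0.5312, -0.1656, 0.2155]
orientation: [-179.9, 0.3, 160.2]
force: [-5.7, 3.2, 14.8]
opening: 0.0003
```

```bash
python3 -c "
from h import *;st()"
```

```text
t 26.7 bx 45.9 lat 2.8 bz 128.58 ori [-179.94    0.27  160.24] Fx,Fy,Fz -1.05 -6.39 14.8 My 0.388
```

Firm stop at the same height with ~15 N. Back off and do a last check.

>>> send_rows(
  commands=[
    [1,[-0.003,0,0.06],[0,-0.001,0]],
    [1,[0,0,0.12],[0,0,0]],
    [1,[0.02,0.06,0.1],[0,0,0]],
    [1,[0.02,0.06,0.1],[0,0,0]],
    [1,[0,0,0],[0,0,0]],
    [1,[0,0,0],[0,0,0]],
  ],
)

```text
clock: 27.3
tool_pos: [0.5406, -0.1349, 0.3186]
orientation: [179.8, 0.9, 160.2]
force: [-0.1, 0.4, -0.4]
opening: 0.0005
```

Run:
```python
exec(open("meas.py").read())
cv2.imwrite("pics/wl.png",w["color"])
s=snapshot("scene");cv2.imwrite("pics/sl.png",s["color"])
```

```text
t 27.3 bx 13.85 lat 1.26 bz 231.7 ori [179.85   0.88 160.23] Fx,Fy,Fz -0.33 -0.18 -0.37 My 0.021
t 27.3 pos [ 0.5406 -0.1349  0.3186] ori [179.85   0.88 160.23] F [-0.06  0.37 -0.37] M [ 0.06  0.11 -0.04] op 0.0005
shift units [-0.0405 -0.1183 -0.3864] turn [ 4.30e-04  2.45e-03 -9.00e-05]
-0.13 33 [-0.12    0.003   0.2137]
-0.11 229 [-0.0969  0.0009  0.2142]
-0.09 355 [-0.0797  0.001   0.2145]
-0.07 387 [-0.06    0.0011  0.215 ]
-0.05 406 [-0.0399  0.0021  0.2154]
-0.03 340 [-0.0215  0.0013  0.2158]
post top 1872 0.24537603536655622
```

View pics/sl.png

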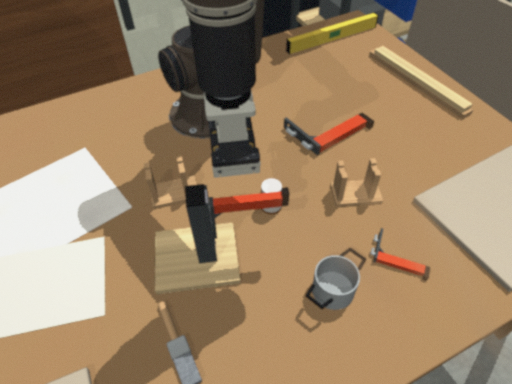

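The picture shows the bracket on the post (about 200,205 to 285,198), clear of the gripper. The pot (335,282), jar (270,195) and brush (180,345) are where they were at the start.

```bash
python3 -c "
from plant import order;print(order.close_job())"
```

```text
the job is handed in; nothing more can be done
None
```

I hooked the bracket into both slots, pressed it down and let it go, and every check I could make says it is home and locked. I never saw the yellow catch itself, because the plate hides it, so the locking is inferred from the force checks below.

- **Finding the slots:** I slid the claw tips down the strip with about 4 to 7 N of push, and they dropped in near the low end of the possible range. I put home at about 95 mm above the bench.
- **Press:** After letting go, I pressed twice near the plate with shut fingers, at about 15 N. Both times it met the same hard stop. Pressing did not move it, so it had already settled by its own weight after I let go.
- **Pull test:** I gripped it close to the post and pulled up with 22 N, of which about 18 N was beyond its weight. It moved about 1 mm, then held. I pushed it back down and released it.
- **Final look:** The top of the arm is about 29.5 mm below the post top, which fits the 19 to 31 mm expected when home. The arm hangs about 1.3° low at its outer end, which looks like play in the hooks. The gripper is clear, and the pot, jar and brush look unmoved. The job was handed in at about 27.4 s.

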